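Lift a heating block out of a dry bath with its screw-in lifter

ROBOT

A 6-joint arm with a two-finger parallel gripper is mounted at the origin on the work surface. World frame = base frame: x ahead of the robot, y to its left, z up, the work surface at z = 0. Lengths are in m, angles in rad, forces in N, time in s.
With the tool pointing down it reaches from about 0.4 to 0.825 m from the base axis. Payload 7 kg.
Tool frame: the origin (TCP) lies at the centre of the arm's flange, where the gripper is bolted on; the fingertips stand 178 mm ahead of it and the grasp point (between the pads) lies 159 mm ahead of it; x points along the fingers, y is the direction in which the jaws open and shut, and the axes are right-handed (so a half turn about x gives the same grasp; the last joint's range is limited). The gripper opens to 88 mm and grips with 3 to 60 N. Pads are 19 mm wide; open, the fingers measure 130 mm over their backs; the gripper's body (78 mm by 193 mm) begins 47 mm behind the grasp point.
Start: joints at [1.514, 0.359, 0.012, 0, -1.224, -0.288], TCP at [0.228, 0.635, 0.405] pointing down, gripper open.
Joint ranges: [-3.07, 3.07], [-1.43, 2.12], [-1.02, 1.25], [-3.03, 1.67], [-3.05, -0], [-3.03, 3.03]. Speed limits (rad/s): [2.39, 2.39, 3.01, 3.14, 3.14, 3.14].

INTERFACE

Orientations are given as [roll, pitch, yaw] about the fixed x, y, z axes, in that order (R = Rz(yaw) Ry(pitch) Rx(roll)).
In Python, from station import status, viewer, arm gives the robot as it stands. The module is installed in compiled form; this text tells all that it offers.
- The arm moves only by the tool apply_moves, never from a script. Its argument "commands" is a list of rows, each an object of numbers: "dx", "dy", "dz": the shift along the world's x, y, z in mm; "spin": the turn about the world's z in degrees; "hand": the closure, from 0 (fully open) to 1 (shut). A call has exactly 5 rows; each row shifts and turns the commanded pose from where the row before left it; what a row does not reach is not made up. A row lasts 1/8 s, in which the tool goes at most 62.5 mm and 10.7 degrees, less where a joint would pass 70% of its speed; a pose out of reach is approached as far as the arm can. A call is refused whole if a number of a shift passes 62.5 or a number of a turn 10.7, either way. A call with a gripper value outside its range is refused whole. The fingers move at their own pace and stop on an object; "grip_force" is the grip in N (left out, the last holds). Time passes only in rows, so rows that do not move let the fingers close, or fill a call up. It gives the time, the measured TCP pose, the force and the opening at its end, in the units of the state.
- status.get_state(): the state, without advancing time (a new reading comes with each control period).
- viewer.grab_frame(name): name is "scene" or "top" or "wrist"; returns the picture (400x640x3 uint8, red, green, blue); there is no depth.
- viewer.camera_info(name): a dict with "fx", "fy", "cx", "cy" (pixels), "D" ([k1, k2, p1, p2, k3] as OpenCV has them; the pictures are not rectified), "eye" and "attitude" of the camera in the world; the wrist camera has in their place "T_tool_cam" (4x4, takes a point from camera to tool coordinates, whose origin is the TCP and whose axes are the tool frame's). Camera axes: x right, y up, looking along -z (the intrinsics and any distortion apply to the point x, -y, -z); pixel columns grow to the right and rows downward; lengths in m; the calibration is good to about 2 mm. A picture is of the moment at which its call begins: read the wrist's pose just before it. camera_info takes no time and is no camera call.
- arm.job_done(): hands the job in, once; it reports no verdict.
The state is a dict: "t": time; "q": joint angles; "qd": joint speeds; "joint_efforts": joint torques, N m; "eef_pos": TCP position; "ee_rot": TCP orientation; "force": force on the tool from outside, world axes, zero at the start; "moment": the same for the moment, N m; "width": finger opening in m.
Only numpy, scipy, OpenCV 4.12 (cv2) and the standard library are available. Lean on these libraries where they do the work, as an engineer would, in place of code of your own. Each camera call takes 0.05 s, during which the arm holds its last target.

TASK

Take the red-handled block lifter from its blue stand, screw it clockwise fully home into the threaded brass hole in the middle of the aluminium block, and use it to pull the block straight up out of the dry bath without tilting it. Set the block down upright in the middle of the round cork mat and leave the lifter screwed in. Do not disturb the bottle, tip box or tube rack.

Things in the scene. Friction and masses are not known exactly. Their poses are not given: they have to be found in the camera images.
- lifter: Block lifter: steel rod with a red eight-sided handle, 0.11 to 0.17 kg, 102 mm long. Origin on its axis at the underside of its flange, z up along the axis to the handle. Flange 26 mm diameter, z = 0 to 4 mm; stem 10 mm diameter, z = 4 to 30 mm; handle z = 30 to 58 mm. It starts upright in the stand, flange on the stand's top, at any yaw.
- lifter_handle (a point): Middle of the lifter's handle, on the axis, 44 mm above the lifter's origin; axes as the lifter's. Octagonal prism 32 mm across flats, 28 mm tall; its side faces look along yaw 0, 45, 90 ... degrees of the lifter, so it can be gripped alike every 45 degrees.
- lifter_thread (a point): Middle of the lifter's thread, on the axis, 12 mm below its origin; axes as the lifter's. Right-hand two-start thread of which two lugs remain, on the +x and -x sides, 15 mm across both, each 80 degrees long and 2.2 mm thick, on an 8 mm core whose round nose ends 44 mm below the flange.
- block_mouth (a point): Centre of the threaded brass hole at the level of the block's top; axes as the block's. Hole 17 mm diameter, 46 mm deep, countersunk to 23 mm. Right-hand thread, lead 12 mm: a quarter turn clockwise seen from above goes 3 mm down. Clear bore inside and below the thread 10.4 mm. Screwed home, the origin of lifter is at this point.
- block_thread (a point): Middle of the thread in the hole, 12 mm below the mouth. Lowered unturned the lifter stops with its flange 5 to 12 mm above the block: 6 mm if its x axis is parallel to the block's (either way), and then half a turn clockwise brings the flange down, 45 degrees more makes it tight. Other yaws need up to half a turn more. It turns easily, stays as left, stops firmly when tight.
- block: Aluminium heating block with 18 tube wells and a threaded brass hole in the middle of its top, 75 (x) x 95 (y) x 50 mm tall, 0.6 to 0.84 kg. Origin: centre of its underside; z up. It starts loose in the well of the dry bath with about 1.5 mm of room on every side, its top 5 mm above the bath's top.
- bath: Dry bath (block heater), grey case 260 (x) x 190 (y) x 90 mm tall, fixed to the bench; a sloped control console on its -x part, from x = -130 to -50 mm. Origin: centre of its underside on the bench; z up. Well: centred at x = 40 mm, y = 0, 78 x 98 mm, its floor at z = 45 mm; the case's top round it at z = 90 mm.
- mat: Round cork mat, 180 mm diameter, 6 mm thick, fixed flat on the bench. Origin: centre of its underside.
- stand: Blue plastic stand of the lifter, 64 x 64 x 55 mm tall, fixed, with a hole 19 mm in diameter and 49 mm deep in the middle of its top. Origin: centre of its underside.
- bottle: Amber bottle with an orange cap, 70 mm diameter, 137 mm tall, standing loose. Origin: centre of its underside.
- tip_box: Blue pipette-tip box with yellow tips, 85 x 120 x 61 mm tall, loose. Origin: centre of its underside.
- tube_rack: Green tube rack with small capped tubes, 70 x 130 x 48 mm tall, loose. Origin: centre of its underside.
Things that resemble listed ones, but are neither listed nor needed, are in the scene too. There is more than one size of the mat; the one meant has the size given above.

How it is judged:
On the way, in this order (a step that is already met when the one before it is completed fails the run):
1. the lifter is screwed home in the block (its flange within 2.5 mm of the block's top, at the hole's mouth) while the block is still in the well (distance between lifter and block_mouth below 0.0025 m and z of block in the frame of bath below 0.052 m), for 0.2 s.
2. the block hangs from the lifter, wholly above the bath's top, the fingers on the lifter and not on the block (height (world z) of block above 0.095 m and distance between lifter and block_mouth below 0.0045 m and contact force between the fingers and lifter above 1 N and contact force between the fingers and block below 1 N), for 0.2 s.
3. the block is set down within 35 mm of the mat's centre (lower than 6 mm above the mat) while the lifter is still held (height (world z) of block below 0.012 m and horizontal distance between block and mat below 0.035 m and contact force between the fingers and lifter above 0.5 N).
At the end, for the whole second after the job is handed in: The block stands upright (within 0.06 rad) and at rest on the cork mat, its centre within 35 mm of the mat's centre, and the lifter stands in its thread, its flange within 4.5 mm of the hole's mouth (horizontal distance between block and mat below 0.035 m and height (world z) of block between 0.004 and 0.0085 m and angle between block's own z axis and vertical below 0.06 rad and distance between lifter and block_mouth below 0.0045 m and angle between lifter's own z axis and vertical below 0.2 rad and linear speed of block below 0.02 m/s and linear speed of lifter below 0.03 m/s); the robot touches nothing.
It fails at once if the bottle pushed more than 30 mm or tipped over (distance of bottle from where it was at the start of the episode above 0.03 m or angle between bottle's own z axis and vertical above 0.35 rad).
It fails at once if the tip box pushed more than 30 mm or tipped over (distance of tip_box from where it was at the start of the episode above 0.03 m or angle between tip_box's own z axis and vertical above 0.35 rad).
It fails at once if the tube rack pushed more than 30 mm or tipped over (distance of tube_rack from where it was at the start of the episode above 0.03 m or angle between tube_rack's own z axis and vertical above 0.35 rad).
It fails at once if the block tilted more than 0.3 rad (angle between block's own z axis and vertical above 0.3 rad).
It also fails if it takes over 70 s, if anything falls off the work surface, if the arm or the gripper's body presses on something with over 40 N, if the wrist force passes 120 N, or if a joint passes its speed limit or range.

## Working session

There is one attempt and no reset: what is moved stays moved. The work goes in short steps, Python scripts to look and compute and a tool call to move; the robot and the scene stay as the last step left them, time stands still between calls to the robot, and variables do not carry over. Pictures are saved under pics/ and viewed, and the job is handed in when it is done.

Besides the shell and the picture viewer there is one more tool, called after ">>>" as name(argument=value, ...), one argument or row to a line, values as JSON. apply_moves: Moves the arm, as the interface text tells. Its arguments: {"type":"object","properties":{"commands":{"type":"array","items":{"type":"object","properties":{"dx":{"type":"number"},"dy":{"type":"number"},"dz":{"type":"number"},"spin":{"type":"number"},"hand":{"type":"number"}}}},"grip_force":{"type":"number"}},"required":["commands"]}

```bash
mkdir -p pics; cat > h.py <<'E'
import numpy as np, cv2
from station import status, viewer, arm
from scipy.spatial.transform import Rotation as R
def grab(name,fn=None):
    s=status.get_state(); im=viewer.grab_frame(name)
    if fn: cv2.imwrite('pics/'+fn,im[:,:,::-1])
    return s,im
E
python3 - <<'E'
from h import *
s,im=grab('scene','scene0.png'); print(s)
s,im=grab('top','top0.png')
s,im=grab('wrist','wrist0.png')
for n in ('scene','top','wrist'): print(viewer.camera_info(n))
E
```

```text
{'t': 0.0, 'q': array([ 1.51413702e+00,  3.59391988e-01,  1.10708034e-02, -3.54816145e-04,
       -1.22411428e+00, -2.88103950e-01]), 'qd': array([ 1.08937546e-03,  3.16632482e-03,  2.26775090e-05,  8.44547289e-04,
        1.04414783e-03, -2.63482833e-03]), 'joint_efforts': array([-8.50701781e-04, -5.82715201e+01,  2.93045032e+01,  6.99696243e+00,
        6.78741460e-03, -1.82759322e-04]), 'eef_pos': array([0.22806423, 0.6350984 , 0.40372351]), 'ee_rot': array([ 1.65817686,  1.56912358, -1.82829989]), 'force': array([-0.74093853,  0.43402767,  0.23131038]), 'moment': array([-0.0194553 ,  0.04058545, -0.01439714]), 'width': 0.08796985189314624}
{'fx': 519.0740082226554, 'fy': 519.0740082226554, 'cx': 308.88951874707635, 'cy': 194.57061975580754, 'D': array([0.00468227, 0.        , 0.        , 0.        , 0.        ]), 'eye': array([1.25176279, 0.12175286, 1.24770438]), 'attitude': array([0.52969028, 0.00986063, 1.89925413])}
{'fx': 488.16706535640327, 'fy': 488.16706535640327, 'cx': 314.13102049353313, 'cy': 196.7293790938844, 'D': array([-0.13449448,  0.        ,  0.        ,  0.        ,  0.        ]), 'eye': array([ 0.40158642, -0.11303889,  1.44989199]), 'attitude': array([ 0.13680302, -0.0089503 , -1.546976  ])}
{'fx': 318.52560455467204, 'fy': 318.52560455467204, 'cx': 317.05173995442567, 'cy': 200.71017307352872, 'D': array([0.0122328, 0.       , 0.       , 0.       , 0.       ]), 'T_tool_cam': array([[-2.80197978e-04,  2.80389008e-01, -9.59886413e-01,
         1.96584314e-02],
       [ 9.99999935e-01,  2.94887159e-04, -2.05768974e-04,
        -1.44677063e-04],
       [ 2.25362819e-04, -9.59886409e-01, -2.80389072e-01,
        -7.60283252e-02],
       [ 0.00000000e+00,  0.00000000e+00,  0.00000000e+00,
         1.00000000e+00]])}
```

View pics/scene0.png

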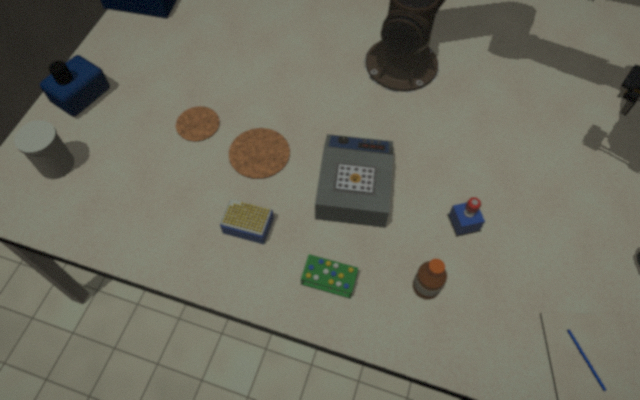

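View pics/top0.png

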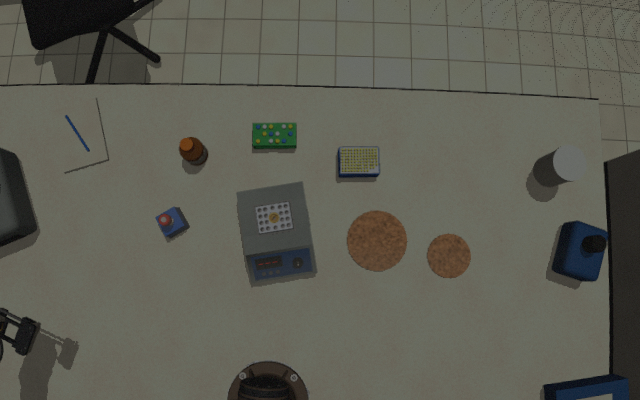

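View pics/wrist0.png

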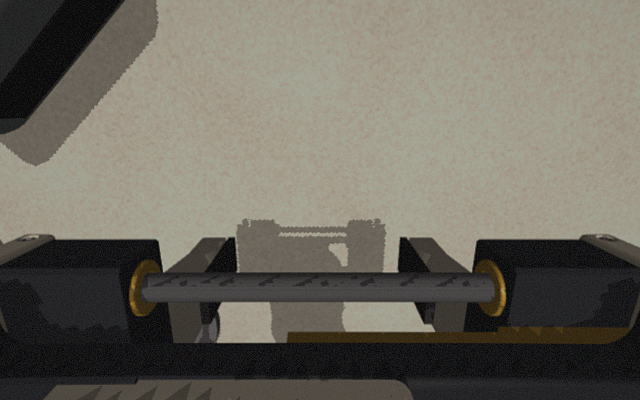

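```bash
cat >> h.py <<'E'
def ray(name,uv,s=None):
    c=viewer.camera_info(name); K=np.array([[c['fx'],0,c['cx']],[0,c['fy'],c['cy']],[0,0,1]])
    p=cv2.undistortPoints(np.array(uv,float).reshape(-1,1,2),K,c['D'].reshape(1,-1)).reshape(-1,2)
    d=np.c_[p[:,0],-p[:,1],-np.ones(len(p))]
    if name=='wrist':
        Rt=R.from_euler('xyz',s['ee_rot']).as_matrix(); T=c['T_tool_cam']
        return s['eef_pos']+Rt@T[:3,3], d@(Rt@T[:3,:3]).T
    return c['eye'], d@R.from_euler('xyz',c['attitude']).as_matrix().T
def onz(name,uv,z,s=None):
    e,d=ray(name,uv,s); return e+d*((z-e[2])/d[:,2])[:,None]
def tri(rs):
    A=np.zeros((3,3));b=np.zeros(3)
    for e,d in rs:
        d=d/np.linalg.norm(d);P=np.eye(3)-np.outer(d,d);A+=P;b+=P@e
    return np.linalg.solve(A,b)
def blobs(m,amin=15):
    n,l,st,c=cv2.connectedComponentsWithStats(m.astype(np.uint8))
    return [(c[i],st[i],l==i) for i in range(1,n) if st[i,4]>=amin]
E
python3 - <<'E'
from h import *
for n in('top','scene'):
    im=cv2.imread(f'pics/{n}0.png'); hsv=cv2.cvtColor(im,cv2.COLOR_BGR2HSV)
    H,S,V=[hsv[...,i].astype(int) for i in range(3)]
    masks={'red':((H<6)|(H>172))&(S>110)&(V>40),'cork':(H>4)&(H<16)&(S>60)&(S<190)&(V>60),'orange':(H>6)&(H<14)&(S>185),'brass':(H>12)&(H<25)&(S>110)&(V>60),'green':(H>45)&(H<75)&(S>120),'blue':(H>100)&(H<125)&(S>90),'white':(S<25)&(V>150)}
    for k,m in masks.items():
        for c,st,_ in blobs(m,12):
            print(n,k,c.round(1),st, onz(n,[c],{'red':.1,'cork':.006,'brass':.095,'orange':.13}.get(k,.05)).round(3))
for n,b in(('top',(140,170,200,140)),('scene',(290,110,220,130))):
    im=cv2.imread(f'pics/{n}0.png'); x,y,w,h=b
    cv2.imwrite(f'pics/{n}0z.png',cv2.convertScaleAbs(cv2.resize(im[y:y+h,x:x+w],(800,int(800*h/w)),interpolation=cv2.INTER_CUBIC),alpha=1.8))
E
```

```text
top red [164.2 219.2] [159 214  11  11  69] [[0.514 0.298 0.1  ]]
top cork [196.1 140.8] [192 137  10   9  26] [[0.764 0.244 0.006]]
top cork [180.2 143.8] [179 138   6  13  17] [[0.754 0.293 0.006]]
top cork [376.4 240.4] [ 347  211   60   60 2803] [[ 0.475 -0.309  0.006]]
top cork [448.6 255.6] [ 427  234   44   44 1489] [[ 0.434 -0.526  0.006]]
top orange [183.6 142.7] [181 139   6   9  15] [[0.727 0.248 0.13 ]]
top orange [184.9 148.4] [180 144  10   9  27] [[0.71  0.243 0.13 ]]
top brass [187.5 143. ] [180 137  20  14 156] [[0.735 0.246 0.095]]
top brass [376.7 239.5] [ 347  211   60   59 2595] [[ 0.473 -0.297  0.095]]
top brass [273.2 217.2] [269 213  10  10  62] [[ 0.528 -0.008  0.095]]
top brass [448.7 255.5] [ 428  234   42   44 1402] [[ 0.432 -0.501  0.095]]
top green [274.1 136.4] [253 123  43  26 771] [[0.771 0.002 0.05 ]]
top blue [ 76.9 132.9] [ 65 115  24  36  85] [[0.773 0.607 0.05 ]]
top blue [257.5 126.5] [256 125   4   4  12] [[0.8   0.052 0.05 ]]
top blue [270.5 133.5] [269 132   4   4  12] [[0.78  0.012 0.05 ]]
top blue [283.5 140.5] [282 139   4   4  12] [[ 0.75
[... 1534 characters left out ...]
 [140.7   5.7] [101   0  74  17 818] [[ 0.067 -0.9    0.05 ]]
scene blue [73.5 84.4] [  40   56   66   59 1879] [[ 0.45  -0.927  0.05 ]]
scene blue [333.6 141.4] [331 137   6   9  29] [[ 0.404 -0.106  0.05 ]]
scene blue [351.9 143.7] [341 139  20  10  85] [[ 0.395 -0.054  0.05 ]]
scene blue [466.8 216.6] [453 204  31  24 366] [[0.524 0.295 0.05 ]]
scene blue [241.9 231.8] [222 226  41  12  70] [[ 0.751 -0.243  0.05 ]]
scene blue [310.7 266.8] [309 265   4   4  12] [[ 0.786 -0.045  0.05 ]]
scene blue [333.1 273.3] [331 272   5   4  13] [[0.785 0.013 0.05 ]]
scene blue [345.7 285.5] [344 284   4   4  14] [[0.805 0.051 0.05 ]]
scene blue [586.6 360.4] [568 331  37  59 158] [[0.802 0.613 0.05 ]]
```

```bash
ls pics
```

```text
scene0.png
scene0z.png
top0.png
top0z.png
wrist0.png
```

>>> apply_moves(
  commands=[
    {"dx": 36,"dy": -42},
    {"dx": 36,"dy": -42},
    {"dx": 36,"dy": -42},
    {"dx": 36,"dy": -42},
    {"dx": 36,"dy": -42},
  ],
)

```text
invalid input at $.commands[0]: expected keys dx, dy, dz, spin, hand
```

>>> apply_moves(
  commands=[
    {"dx": 36,"dy": -42},
    {"dx": 36,"dy": -42},
    {"dx": 34,"dy": -42},
    {"dx": 0,"dy": 0},
    {"dx": 0,"dy": 0},
  ],
)

```text
invalid input at $.commands[0]: expected keys dx, dy, dz, spin, hand
```

```bash
python3 - <<'E'
from h import *
s,im=grab('wrist','w1.png'); print(s['q'].round(3),s['eef_pos'].round(4),R.from_euler('xyz',s['ee_rot']).as_matrix().round(3).tolist(),s['force'])
E
```

```text
[ 1.514  0.359  0.011 -0.    -1.224 -0.288] [0.2281 0.6351 0.4039] [[-0.0, -0.338, -0.941], [-0.001, -0.941, 0.338], [-1.0, 0.001, -0.0]] [-0.42862446  0.15897661 -0.66382206]
```

View pics/w1.png

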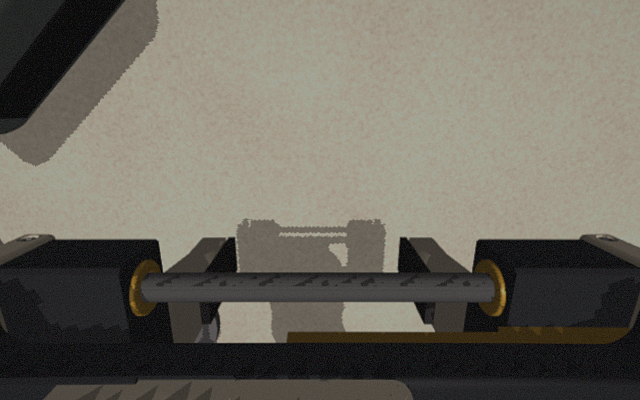

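View pics/top0z.png

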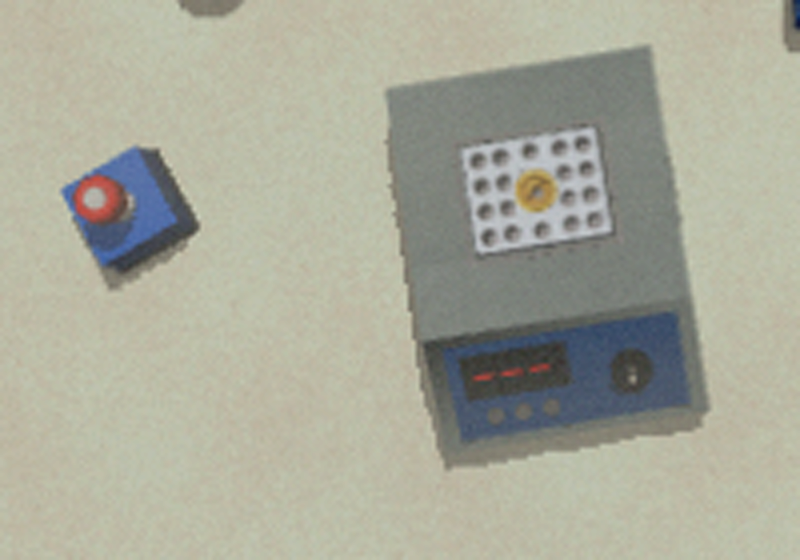

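>>> apply_moves(
  commands=[
    {"dx": 36,"dy": -42,"dz": 0,"spin": 0,"hand": 0},
    {"dx": 36,"dy": -42,"dz": 0,"spin": 0,"hand": 0},
    {"dx": 36,"dy": -42,"dz": 0,"spin": 0,"hand": 0},
    {"dx": 36,"dy": -42,"dz": 0,"spin": 0,"hand": 0},
    {"dx": 36,"dy": -42,"dz": 0,"spin": 0,"hand": 0},
  ],
)

```text
t: 0.82
eef_pos: [0.409, 0.4237, 0.4047]
ee_rot: [-1.798, 1.571, 0.999]
force: [0.4, -0.4, -0.1]
width: 0.0874
```

>>> apply_moves(
  commands=[
    {"dx": 36,"dy": -42,"dz": 0,"spin": 0,"hand": 0},
    {"dx": 36,"dy": -42,"dz": 0,"spin": 0,"hand": 0},
    {"dx": 34,"dy": -42,"dz": 0,"spin": 0,"hand": 0},
    {"dx": 0,"dy": 0,"dz": 0,"spin": 0,"hand": 0},
    {"dx": 0,"dy": 0,"dz": 0,"spin": 0,"hand": 0},
  ],
)

```text
t: 1.45
eef_pos: [0.5142, 0.299, 0.4045]
ee_rot: [0.544, 1.57, -2.944]
force: [-0.6, -0.3, 0.4]
width: 0.0876
```

```bash
python3 - <<'E'
from h import *
s,im=grab('wrist','w2.png'); print(s['t'],s['q'].round(3),s['eef_pos'].round(4),R.from_euler('xyz',s['ee_rot']).as_matrix().round(3).tolist(),s['force'])
np.save('s2.npy',s,allow_pickle=True)
E
```

```text
1.45 [ 0.855  0.228 -0.171 -0.    -1.171  0.37 ] [0.5142 0.299  0.4045] [[-0.0, -0.339, -0.941], [-0.0, -0.941, 0.339], [-1.0, 0.0, 0.0]] [-0.61132083 -0.33058914  0.35980645]
```

View pics/w2.png

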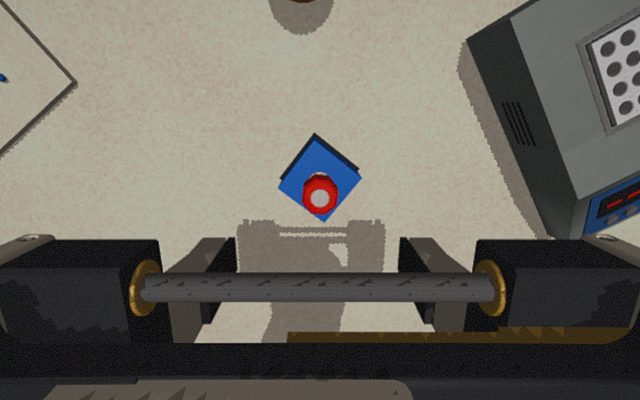

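```bash
python3 - <<'E'
from h import *
im=cv2.imread('pics/w2.png')
cv2.imwrite('pics/w2z.png',cv2.convertScaleAbs(cv2.resize(im[120:240,250:390],(700,600),interpolation=cv2.INTER_CUBIC),alpha=1.3))
s=np.load('s2.npy',allow_pickle=True).item()
hsv=cv2.cvtColor(im,cv2.COLOR_BGR2HSV);H,S,V=[hsv[...,i].astype(int) for i in range(3)]
red=(((H<8)|(H>170))&(S>110)&(V>40)); red[:,420:]=0; red[:120]=0
for c,st,m in blobs(red,40): print('red',c,st)
w=(S<60)&(V>120); w[:, :300]=0;w[:,345:]=0;w[:175]=0;w[215:]=0
for c,st,m in blobs(w,20): print('white',c,st,onz('wrist',[c],.113,s),onz('wrist',[c],.099,s))
E
```

```text
red [319.53955136 193.11097993] [302 174  36  40 847]
white [319.64705882 197.74789916] [311 190  18  17 238] [[0.51280185 0.29712168 0.113     ]] [[0.50904131 0.29834516 0.099     ]]
white [339.78813559 208.92372881] [331 199  14  16 118] [[0.49688721 0.28365735 0.113     ]] [[0.4923069  0.28418727 0.099     ]]
white [303.97101449 211.05797101] [300 205  13  10  69] [[0.5058902  0.31453964 0.113     ]] [[0.50177364 0.31666032 0.099     ]]
```

View pics/w2z.png

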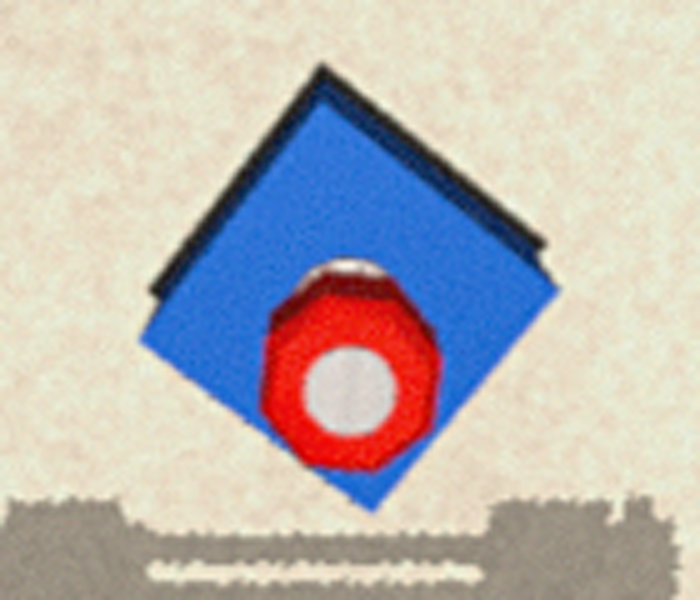

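```bash
python3 - <<'E'
from h import *
im=cv2.imread('pics/w2.png')
s=np.load('s2.npy',allow_pickle=True).item()
hsv=cv2.cvtColor(im,cv2.COLOR_BGR2HSV);H,S,V=[hsv[...,i].astype(int) for i in range(3)]
red=(((H<8)|(H>170))&(S>110)&(V>130)); red[:,420:]=0; red[:120]=0
m=max(blobs(red,40),key=lambda b:b[1][4])[2].astype(np.uint8)
cs,_=cv2.findContours(m,cv2.RETR_EXTERNAL,cv2.CHAIN_APPROX_NONE)
c=max(cs,key=len).reshape(-1,2).astype(float)
P=onz('wrist',c,.113,s)[:,:2]; 
(cx,cy),r=cv2.minEnclosingCircle((P*1000).astype(np.float32)); print(cx,cy,r)
ctr=np.array([.5128,.2971]);d=(P-ctr)*1000
th=np.arctan2(d[:,1],d[:,0]); rr=np.hypot(*d.T)
sel=np.abs(np.angle(np.exp(1j*(th-0))))>np.radians(60)   # exclude +x side (side face visible)
# support-function: for phase phi, octagon distance
best=[]
for phi in np.arange(0,45,1):
    a=(np.degrees(th[sel])-phi+22.5)%45-22.5
    ap=rr[sel]*np.cos(np.radians(a)); best.append((ap.std(),phi,ap.mean()))
print(sorted(best)[:5])
for r0 in np.arange(0,8): pass
print(np.c_[np.degrees(th),rr][::5].round(1).tolist())
E
```

```text
514.3468017578125 297.3009948730469 16.703208923339844
[(np.float64(0.7490138661181243), np.int64(19), np.float64(14.395745044142298)), (np.float64(0.7497505426030019), np.int64(18), np.float64(14.389408517551995)), (np.float64(0.7518419403787664), np.int64(17), np.float64(14.386174146149296)), (np.float64(0.7530460615645961), np.int64(20), np.float64(14.399709529103818)), (np.float64(0.7556124557630122), np.int64(16), np.float64(14.38433043917259))]
[[-3.5, 17.7], [15.1, 16.3], [34.8, 16.9], [49.3, 14.8], [67.3, 13.9], [85.0, 15.3], [107.4, 14.2], [127.1, 15.9], [142.8, 13.9], [161.5, 14.3], [-179.9, 14.2], [-158.3, 14.0], [-140.7, 14.9], [-121.5, 14.8], [-103.9, 15.4], [-87.8, 16.5], [-67.3, 15.8], [-47.9, 17.2], [-32.9, 16.5], [-17.7, 17.0]]
```

>>> apply_moves(
  commands=[
    {"dx": -1,"dy": -2,"dz": 0,"spin": 10.4,"hand": 0},
    {"dx": 0,"dy": 0,"dz": 0,"spin": 10.4,"hand": 0},
    {"dx": 0,"dy": 0,"dz": 0,"spin": 10.4,"hand": 0},
    {"dx": 0,"dy": 0,"dz": 0,"spin": 10.4,"hand": 0},
    {"dx": 0,"dy": 0,"dz": 0,"spin": 10.4,"hand": 0},
  ],
)

```text
t: 2.12
eef_pos: [0.5123, 0.2986, 0.4047]
ee_rot: [-2.31, 1.571, 1.402]
force: [0.1, 0.0, -0.3]
width: 0.0876
```

>>> apply_moves(
  commands=[
    {"dx": 0,"dy": 0,"dz": 0,"spin": 10.4,"hand": 0},
    {"dx": 0,"dy": 0,"dz": 0,"spin": 10.4,"hand": 0},
    {"dx": 0,"dy": 0,"dz": -20,"spin": 10.2,"hand": 0},
    {"dx": 0,"dy": 0,"dz": -20,"spin": 0,"hand": 0},
    {"dx": 0,"dy": 0,"dz": 0,"spin": 0,"hand": 0},
  ],
)

```text
t: 2.75
eef_pos: [0.5121, 0.2981, 0.3633]
ee_rot: [-0.381, 1.568, -2.417]
force: [-0.1, 0.0, -0.4]
width: 0.0876
```

```bash
cat >> h.py <<'E'
def yaw(s): y=R.from_euler('xyz',s['ee_rot']).as_matrix()[:,1]; return np.degrees(np.arctan2(y[1],y[0]))
E
python3 - <<'E'
from h import *
s,im=grab('wrist','w3.png'); print(s['t'],s['q'].round(3),s['eef_pos'].round(4),yaw(s))
im=im[:,:,::-1]
cv2.imwrite('pics/w3z.png',cv2.convertScaleAbs(cv2.resize(np.ascontiguousarray(im[120:260,240:400]),(800,700)[:2],interpolation=cv2.INTER_CUBIC)[:600],alpha=1.3))
hsv=cv2.cvtColor(np.ascontiguousarray(im),cv2.COLOR_BGR2HSV);H,S,V=[hsv[...,i].astype(int) for i in range(3)]
w=(S<60)&(V>120)
for c,st,m in blobs(w,60):
    if 290<c[0]<350: print('white',c,st,onz('wrist',[c],.113,s))
E
```

```text
2.75 [ 0.857  0.255 -0.233 -0.    -1.085  1.82 ] [0.5121 0.2981 0.3633] -26.667887297949108
white [313.5943365  116.92229251] [     0      0    640    273 132780] [[0.54082701 0.36074285 0.113     ]]
white [298.47046601 319.41644405] [ 194  302  225   41 6738] [[0.45447656 0.21853808 0.113     ]]
```

View pics/w3z.png

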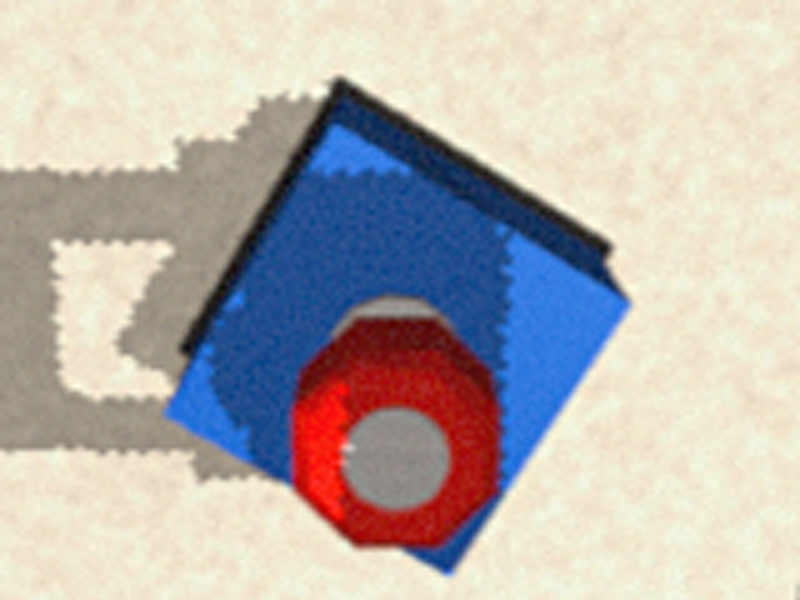

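```bash
python3 - <<'E'
from h import *
s=status.get_state(); p=onz('wrist',[[319.4,211.6]],.113,s); print(p, s['eef_pos'])
E
```

```text
[[0.51398874 0.29650747 0.113     ]] [0.51257973 0.2981533  0.36451173]
```

>>> apply_moves(
  commands=[
    {"dx": 1.4,"dy": -1.5,"dz": -30,"spin": 0,"hand": 0},
    {"dx": 0,"dy": 0,"dz": -30,"spin": 0,"hand": 0},
    {"dx": 0,"dy": 0,"dz": -30,"spin": 0,"hand": 0},
    {"dx": 0,"dy": 0,"dz": -16,"spin": 0,"hand": 0},
    {"dx": 0,"dy": 0,"dz": 0,"spin": 0,"hand": 0},
  ],
)

```text
t: 3.42
eef_pos: [0.5145, 0.2961, 0.2584]
ee_rot: [-0.13, 1.57, -2.167]
force: [0.3, -0.4, 1.0]
width: 0.0878
```

>>> apply_moves(
  commands=[
    {"dx": 0,"dy": 0,"dz": 0,"spin": 0,"hand": 1},
    {"dx": 0,"dy": 0,"dz": 0,"spin": 0,"hand": 1},
    {"dx": 0,"dy": 0,"dz": 0,"spin": 0,"hand": 1},
    {"dx": 0,"dy": 0,"dz": 0,"spin": 0,"hand": 1},
    {"dx": 0,"dy": 0,"dz": 0,"spin": 0,"hand": 1},
  ],
  grip_force=40,
)

```text
t: 4.05
eef_pos: [0.5146, 0.2957, 0.2588]
ee_rot: [2.939, 1.571, 0.901]
force: [0.1, -0.4, -0.6]
width: 0.0433
```

```bash
python3 - <<'E'
from h import *
s,im=grab('wrist','w4.png'); print(s['t'],s['q'].round(3),s['eef_pos'].round(4),yaw(s),s['force'],s['moment'],s['width'])
E
```

```text
4.05 [ 0.851  0.358 -0.355 -0.    -0.857  1.824] [0.5146 0.2957 0.2588] -26.75979876217526 [ 0.12967086 -0.40663891 -0.6363671 ] [-0.08215452 -0.1236869   0.00875905] 0.04327846368696611
```

View pics/w4.png

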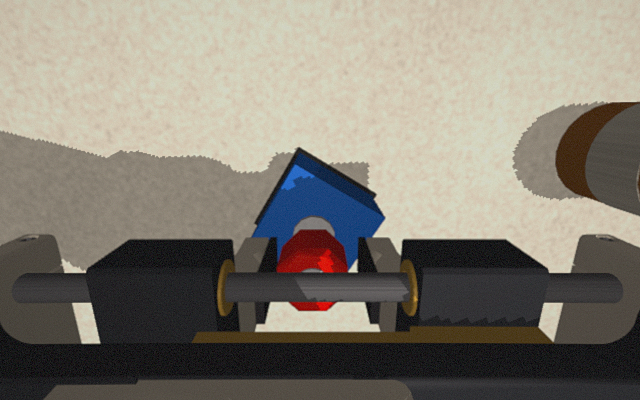

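Fingers centred on the handle (312,270), still closing (43 mm).

>>> apply_moves(
  commands=[
    {"dx": 0,"dy": 0,"dz": 0,"spin": 0,"hand": 1},
    {"dx": 0,"dy": 0,"dz": 0,"spin": 0,"hand": 1},
    {"dx": 0,"dy": 0,"dz": 0,"spin": 0,"hand": 1},
    {"dx": 0,"dy": 0,"dz": 3,"spin": 0,"hand": 1},
    {"dx": 0,"dy": 0,"dz": 10,"spin": 0,"hand": 1},
  ],
  grip_force=40,
)

```text
t: 4.72
eef_pos: [0.5144, 0.2955, 0.2715]
ee_rot: [-0.336, 1.569, -2.374]
force: [0.2, 0.6, -1.4]
width: 0.032
```

>>> apply_moves(
  commands=[
    {"dx": 0,"dy": 0,"dz": 30,"spin": 0,"hand": 1},
    {"dx": 0,"dy": 0,"dz": 30,"spin": 0,"hand": 1},
    {"dx": 0,"dy": 0,"dz": 30,"spin": 0,"hand": 1},
    {"dx": 0,"dy": 0,"dz": 0,"spin": 0,"hand": 1},
    {"dx": 0,"dy": 0,"dz": 0,"spin": 0,"hand": 1},
  ],
  grip_force=40,
)

```text
t: 5.35
eef_pos: [0.5143, 0.2955, 0.3616]
ee_rot: [-1.742, 1.57, 2.503]
force: [-0.5, -1.1, -1.8]
width: 0.032
```

```bash
python3 - <<'E'
from h import *
s,im=grab('wrist','w5.png'); print(s['t'],s['q'].round(3),s['eef_pos'].round(4),yaw(s),s['force'],s['moment'],s['width'])
im=np.ascontiguousarray(im[:,:,::-1]); cv2.imwrite('pics/w5z.png',cv2.resize(im[180:340,220:400],(675,600),interpolation=cv2.INTER_CUBIC))
E
```

```text
5.35 [ 0.851  0.257 -0.235 -0.    -1.079  1.824] [0.5143 0.2955 0.3616] -26.769373580114188 [-0.53217666 -1.10636401 -1.81447406] [-0.12498089 -0.03291464  0.01210178] 0.032005056655817155
```

View pics/w5.png

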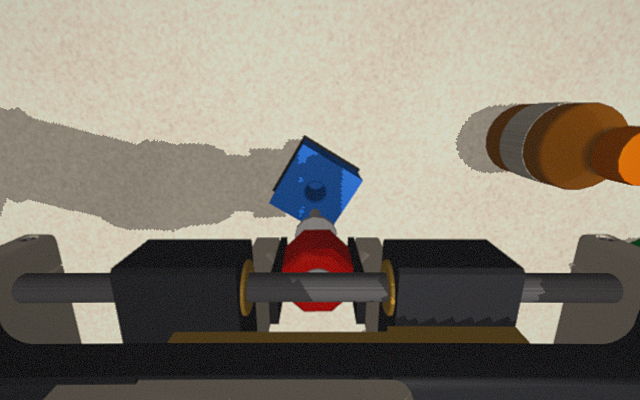

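View pics/w5z.png

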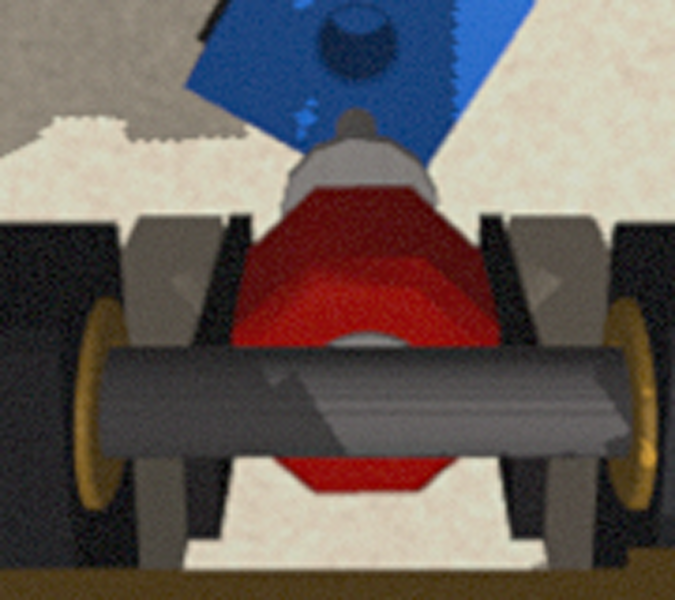

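>>> apply_moves(
  commands=[
    {"dx": 0,"dy": -30,"dz": 20,"spin": 0,"hand": 1},
    {"dx": 3,"dy": -50,"dz": 20,"spin": 0,"hand": 1},
    {"dx": 4,"dy": -50,"dz": 0,"spin": 0,"hand": 1},
    {"dx": 4,"dy": -50,"dz": 0,"spin": 0,"hand": 1},
    {"dx": 3,"dy": -50,"dz": 0,"spin": 0,"hand": 1},
  ],
)

```text
t: 6.02
eef_pos: [0.5282, 0.0642, 0.4008]
ee_rot: [-0.7, 1.569, -2.737]
force: [0.7, 0.4, -1.0]
width: 0.0316
```

>>> apply_moves(
  commands=[
    {"dx": 0,"dy": -45,"dz": 0,"spin": 0,"hand": 1},
    {"dx": 0,"dy": -20,"dz": 0,"spin": 0,"hand": 1},
    {"dx": 0,"dy": -9,"dz": 0,"spin": 0,"hand": 1},
    {"dx": 0,"dy": 0,"dz": 0,"spin": 0,"hand": 1},
    {"dx": 0,"dy": 0,"dz": 0,"spin": 0,"hand": 1},
  ],
)

```text
t: 6.65
eef_pos: [0.5287, -0.0075, 0.4014]
ee_rot: [-1.029, 1.57, -3.066]
force: [1.0, -1.1, -1.5]
width: 0.0317
```

```bash
python3 - <<'E'
from h import *
s,im=grab('wrist','w6.png'); print(s['t'],s['q'].round(3),s['eef_pos'].round(4),yaw(s),s['force'],s['moment'],s['width'])
np.save('s6.npy',s,allow_pickle=True)
im=np.ascontiguousarray(im[:,:,::-1]); cv2.imwrite('pics/w6z.png',cv2.convertScaleAbs(cv2.resize(im[120:260,220:400],(771,600),interpolation=cv2.INTER_CUBIC),alpha=1.3))
E
```

```text
6.65 [ 0.357  0.12  -0.313 -0.    -1.138  2.318] [ 0.5287 -0.0075  0.4014] -26.715523142938796 [ 0.98552824 -1.06993255 -1.45116511] [ 0.00842816 -0.09048279 -0.04774635] 0.031671278992108226
```

View pics/w6.png

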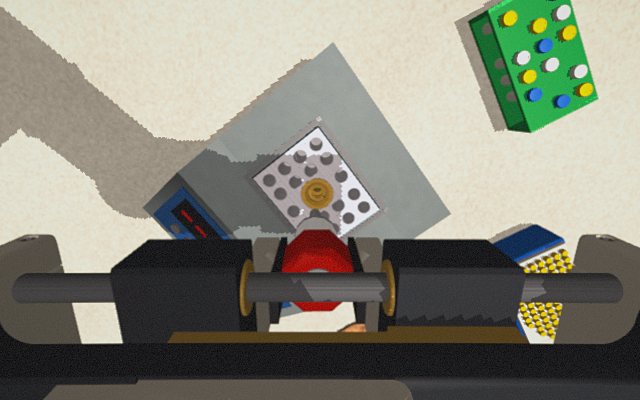

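View pics/w6z.png

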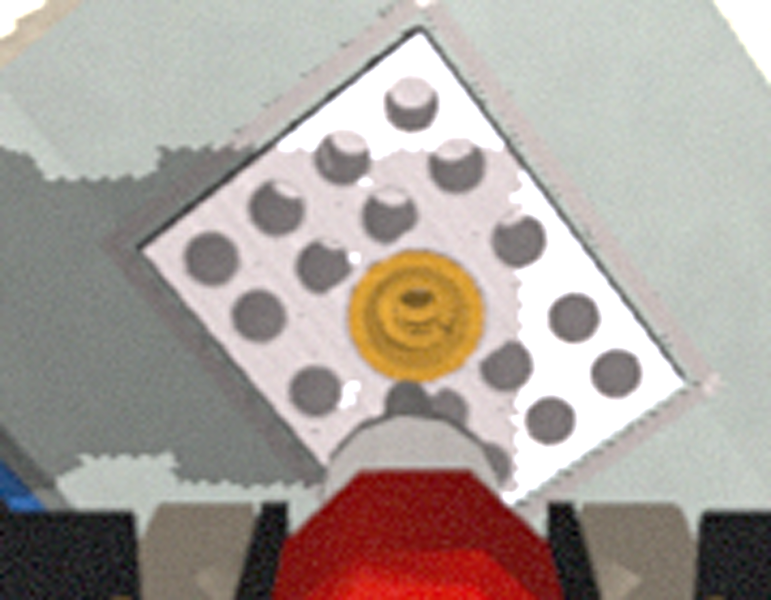

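```bash
python3 - <<'E'
from h import *
s=np.load('s6.npy',allow_pickle=True).item()
f=lambda p:[220+p[0]*180/771,120+p[1]*140/600]
z0=s['eef_pos'][2]
P=onz('wrist',[f((416,316)),],.095,s); print('mouth',P)
print('nose',onz('wrist',[f((408,405))],z0-.2478+.004,s), 'flange?')
print('tcp',s['eef_pos'])
C=onz('wrist',[f(p) for p in((420,30),(140,247),(688,383))],.095,s); print(C)
for i in(1,2):
    d=C[i]-C[0]; print(np.linalg.norm(d),np.degrees(np.arctan2(d[1],d[0])))
# flange bottom circle: left/right extremes
import glob
s5=dict(s); 
print('standhole ref', onz('wrist',[[315,190.5]],s['eef_pos'][2]-.3616+.055,s))
E
```

```text
mouth [[ 0.52829058 -0.00870329  0.095     ]]
nose [[ 0.52744362 -0.0072842   0.1575985 ]] flange?
tcp [ 0.52865007 -0.00753204  0.4013985 ]
[[ 0.55629862  0.04510124  0.095     ]
 [ 0.48233887  0.03156382  0.095     ]
 [ 0.57500836 -0.04935698  0.095     ]]
0.07518847228009232 -169.62753377440202
0.09629334398085863 -78.79620011417309
standhole ref [[ 0.52790485 -0.00508454  0.0947985 ]]
```

>>> apply_moves(
  commands=[
    {"dx": 0.5,"dy": -1.3,"dz": -15,"spin": 0,"hand": 1},
    {"dx": 0,"dy": 0,"dz": -15,"spin": 0,"hand": 1},
    {"dx": 0,"dy": 0,"dz": -10,"spin": 0,"hand": 1},
    {"dx": 0,"dy": 0,"dz": 0,"spin": 0,"hand": 1},
    {"dx": 0,"dy": 0,"dz": 0,"spin": 0,"hand": 1},
  ],
)

```text
t: 7.32
eef_pos: [0.5293, -0.0095, 0.3619]
ee_rot: [1.705, 1.57, -0.332]
force: [-0.7, 1.2, -0.9]
width: 0.032
```

```bash
python3 - <<'E'
from h import *
s,im=grab('wrist','w7.png'); print(s['t'],s['eef_pos'].round(4),yaw(s),s['force'])
np.save('s7.npy',s,allow_pickle=True)
im=np.ascontiguousarray(im[:,:,::-1]); cv2.imwrite('pics/w7z.png',cv2.convertScaleAbs(cv2.resize(im[160:260,260:380],(720,600),interpolation=cv2.INTER_CUBIC),alpha=1.3))
for n,b in(('scene',(320,110,80,60)),('top',(230,180,80,60))):
    s,im=grab(n); x,y,w,h=b
    cv2.imwrite(f'pics/{n}7z.png',cv2.convertScaleAbs(cv2.resize(np.ascontiguousarray(im[y:y+h,x:x+w,::-1]),(800,600),interpolation=cv2.INTER_CUBIC),alpha=1.8))
E
```

```text
7.325 [ 0.5293 -0.0095  0.3619] -26.75084192901829 [-0.71571125  1.15369963 -0.89464719]
```

View pics/w7z.png

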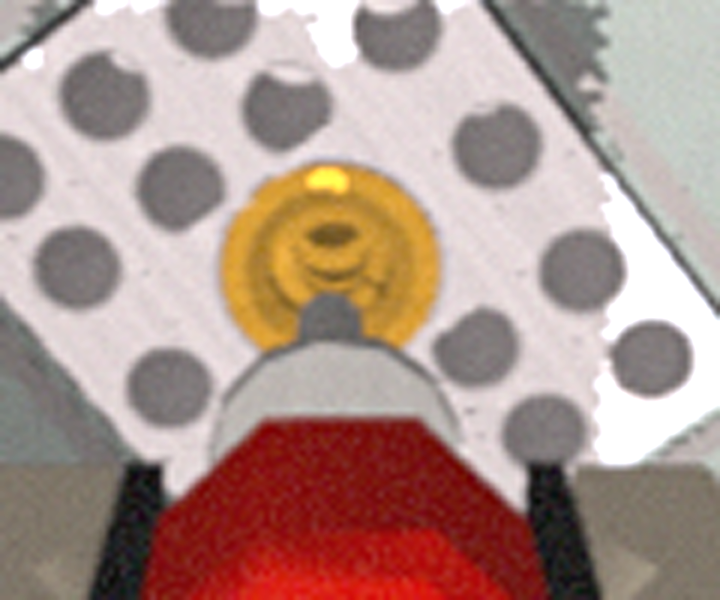

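View pics/scene7z.png

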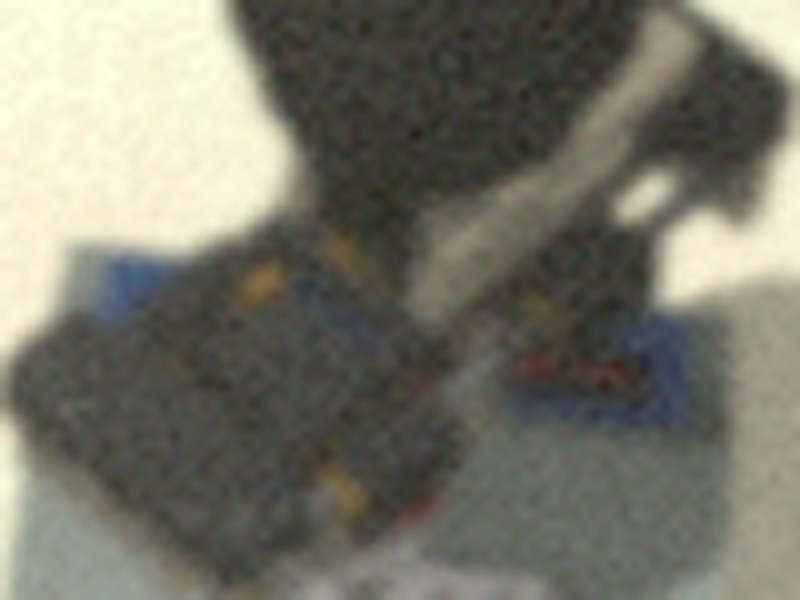

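```bash
python3 - <<'E'
from h import *
s=np.load('s7.npy',allow_pickle=True).item()
m=onz('wrist',[[315.2,204.8]],.095,s); n=onz('wrist',[[315.2,214.2]],s['eef_pos'][2]-.2438,s)
print(m,n,s['eef_pos'],((m-n)*1000).round(2))
E
```

```text
[[ 0.52834122 -0.00882368  0.095     ]] [[ 0.52834221 -0.00907497  0.11807606]] [ 0.52929483 -0.00952993  0.36187606] [[ -0.     0.25 -23.08]]
```

>>> apply_moves(
  commands=[
    {"dx": 0,"dy": 0.2,"dz": -10,"spin": 0,"hand": 1},
    {"dx": 0,"dy": 0,"dz": -10,"spin": 0,"hand": 1},
    {"dx": 0,"dy": 0,"dz": -8,"spin": 0,"hand": 1},
    {"dx": 0,"dy": 0,"dz": -8,"spin": 0,"hand": 1},
    {"dx": 0,"dy": 0,"dz": 0,"spin": 0,"hand": 1},
  ],
)

```text
t: 8.1
eef_pos: [0.5289, -0.0094, 0.3248]
ee_rot: [-0.804, 1.569, -2.841]
force: [-0.1, 0.0, -1.0]
width: 0.0321
```

>>> apply_moves(
  commands=[
    {"dx": 0,"dy": 0,"dz": -4,"spin": 0,"hand": 1},
    {"dx": 0,"dy": 0,"dz": -4,"spin": 0,"hand": 1},
    {"dx": 0,"dy": 0,"dz": -3,"spin": 0,"hand": 1},
    {"dx": 0,"dy": 0,"dz": 0,"spin": 0,"hand": 1},
    {"dx": 0,"dy": 0,"dz": 0,"spin": 0,"hand": 1},
  ],
)

```text
t: 8.72
eef_pos: [0.5291, -0.0093, 0.3148]
ee_rot: [2.097, 1.571, 0.059]
force: [0.5, -0.2, -1.9]
width: 0.0317
```

>>> apply_moves(
  commands=[
    {"dx": 0,"dy": 0,"dz": -1.5,"spin": 0,"hand": 1},
    {"dx": 0,"dy": 0,"dz": -1.5,"spin": 0,"hand": 1},
    {"dx": 0,"dy": 0,"dz": -1.5,"spin": 0,"hand": 1},
    {"dx": 0,"dy": 0,"dz": 0,"spin": 0,"hand": 1},
    {"dx": 0,"dy": 0,"dz": 0,"spin": 0,"hand": 1},
  ],
)

```text
t: 9.35
eef_pos: [0.5291, -0.0094, 0.3102]
ee_rot: [1.877, 1.571, -0.161]
force: [0.3, -0.2, -1.4]
width: 0.0316
```

>>> apply_moves(
  commands=[
    {"dx": 0,"dy": 0,"dz": -1.5,"spin": 0,"hand": 1},
    {"dx": 0,"dy": 0,"dz": -1,"spin": 0,"hand": 1},
    {"dx": 0,"dy": 0,"dz": -1,"spin": 0,"hand": 1},
    {"dx": 0,"dy": 0,"dz": 0,"spin": 0,"hand": 1},
    {"dx": 0,"dy": 0,"dz": 0,"spin": 0,"hand": 1},
  ],
)

```text
t: 9.98
eef_pos: [0.5295, -0.0093, 0.3076]
ee_rot: [2.077, 1.569, 0.04]
force: [-0.9, 0.9, 5.0]
width: 0.0317
```

>>> apply_moves(
  commands=[
    {"dx": 0,"dy": 0,"dz": -0.3,"spin": -10,"hand": 1},
    {"dx": 0,"dy": 0,"dz": -0.3,"spin": -10,"hand": 1},
    {"dx": 0,"dy": 0,"dz": -0.3,"spin": -10,"hand": 1},
    {"dx": 0,"dy": 0,"dz": -0.3,"spin": -10,"hand": 1},
    {"dx": 0,"dy": 0,"dz": -0.3,"spin": -10,"hand": 1},
  ],
)

```text
t: 10.6
eef_pos: [0.5296, -0.0092, 0.307]
ee_rot: [2.983, 1.568, 0.068]
force: [-3.7, 1.8, 15.2]
width: 0.0319
```

```bash
cat > st.py <<'E'
from h import *
s=status.get_state(); print(s['t'],s['eef_pos'].round(4),yaw(s).round(1),'q6',s['q'][5].round(3),s['force'].round(1),s['moment'].round(2),s['width'].round(4))
E
python3 st.py
```

```text
Traceback (most recent call last):
  File "st.py", line 2, in <module>
    s=status.get_state(); print(s['t'],s['eef_pos'].round(4),yaw(s).round(1),'q6',s['q'][5].round(3),s['force'].round(1),s['moment'].round(2),s['width'].round(4))
                                                                                                                                              ^^^^^^^^^^^^^^^^
AttributeError: 'float' object has no attribute 'round'
```

```bash
sed -i "s/s\['width'\].round(4)/round(s['width'],4)/" st.py; python3 st.py
```

```text
10.6 [ 0.5296 -0.0092  0.307 ] -77.0 q6 1.443 [-3.7  1.8 15.2] [0.6  1.73 0.02] 0.0319
```

>>> apply_moves(
  commands=[
    {"dx": 0,"dy": 0,"dz": 0,"spin": -8,"hand": 1},
    {"dx": 0,"dy": 0,"dz": 0,"spin": -8,"hand": 1},
    {"dx": 0,"dy": 0,"dz": 0,"spin": -8,"hand": 1},
    {"dx": 0,"dy": 0,"dz": 0,"spin": 0,"hand": 1},
    {"dx": 0,"dy": 0,"dz": 0,"spin": 0,"hand": 1},
  ],
)

```text
t: 11.22
eef_pos: [0.5292, -0.0093, 0.3066]
ee_rot: [-3.024, 1.569, -0.07]
force: [-4.5, 1.3, 13.0]
width: 0.0317
```

```bash
python3 st.py; python3 -c "
from h import *
s,im=grab('wrist','w8.png')"
```

```text
11.225 [ 0.5292 -0.0093  0.3066] -100.7 q6 1.03 [-4.5  1.3 13. ] [ 0.38  1.7  -0.05] 0.0317
```

View pics/w8.png

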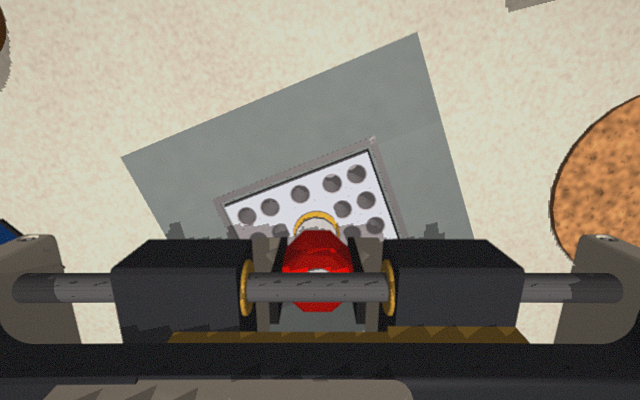

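>>> apply_moves(
  commands=[
    {"dx": -0.5,"dy": 0.1,"dz": 0,"spin": 0,"hand": 1},
    {"dx": -0.4,"dy": 0.1,"dz": 0,"spin": 0,"hand": 1},
    {"dx": 0,"dy": 0,"dz": 0,"spin": 0,"hand": 1},
    {"dx": 0,"dy": 0,"dz": 0,"spin": 0,"hand": 1},
    {"dx": 0,"dy": 0,"dz": 0,"spin": 0,"hand": 1},
  ],
)

```text
t: 11.9
eef_pos: [0.5287, -0.0092, 0.3067]
ee_rot: [-3.045, 1.569, -0.09]
force: [-2.5, 0.0, 10.8]
width: 0.0319
```

```bash
python3 st.py
```

```text
11.9 [ 0.5287 -0.0092  0.3067] -100.7 q6 1.029 [-2.5  0.  10.8] [-0.14  0.95 -0.05] 0.0319
```

>>> apply_moves(
  commands=[
    {"dx": -0.6,"dy": 0,"dz": 0,"spin": 0,"hand": 1},
    {"dx": 0,"dy": 0,"dz": -0.2,"spin": -10,"hand": 1},
    {"dx": 0,"dy": 0,"dz": -0.2,"spin": -10,"hand": 1},
    {"dx": 0,"dy": 0,"dz": -0.2,"spin": -10,"hand": 1},
    {"dx": 0,"dy": 0,"dz": 0,"spin": 0,"hand": 1},
  ],
)

```text
t: 12.52
eef_pos: [0.528, -0.0091, 0.3057]
ee_rot: [-2.42, 1.569, 0.008]
force: [-1.4, 0.1, 8.9]
width: 0.0318
```

```bash
python3 st.py
```

```text
12.525 [ 0.528  -0.0091  0.3057] -130.9 q6 0.502 [-1.4  0.1  8.9] [0.21 0.83 0.02] 0.0318
```

>>> apply_moves(
  commands=[
    {"dx": -0.3,"dy": 0,"dz": -0.33,"spin": -10,"hand": 1},
    {"dx": 0,"dy": 0,"dz": -0.33,"spin": -10,"hand": 1},
    {"dx": 0,"dy": 0,"dz": -0.33,"spin": -10,"hand": 1},
    {"dx": 0,"dy": 0,"dz": -0.33,"spin": -10,"hand": 1},
    {"dx": 0,"dy": 0,"dz": 0,"spin": 0,"hand": 1},
  ],
)

```text
t: 13.15
eef_pos: [0.5276, -0.009, 0.3043]
ee_rot: [-1.556, 1.569, 0.174]
force: [-2.2, 1.6, 7.4]
width: 0.0319
```

```bash
python3 st.py
```

```text
13.15 [ 0.5276 -0.009   0.3043] -170.9 q6 -0.196 [-2.2  1.6  7.4] [0.53 0.85 0.07] 0.0319
```

>>> apply_moves(
  commands=[
    {"dx": 0,"dy": 0,"dz": -0.33,"spin": -10,"hand": 1},
    {"dx": 0,"dy": 0,"dz": -0.33,"spin": -10,"hand": 1},
    {"dx": 0,"dy": 0,"dz": -0.33,"spin": -10,"hand": 1},
    {"dx": 0,"dy": 0,"dz": -0.33,"spin": -10,"hand": 1},
    {"dx": 0,"dy": 0,"dz": -0.33,"spin": -10,"hand": 1},
  ],
)

```text
t: 13.78
eef_pos: [0.5276, -0.0088, 0.3026]
ee_rot: [-0.441, 1.569, 0.413]
force: [-1.8, 3.3, 7.9]
width: 0.0319
```

```bash
python3 st.py
```

```text
13.775 [ 0.5276 -0.0088  0.3026] 138.9 q6 -1.072 [-1.8  3.3  7.9] [1.35 0.81 0.03] 0.0319
```

>>> apply_moves(
  commands=[
    {"dx": -0.2,"dy": 0.5,"dz": -0.33,"spin": -10,"hand": 1},
    {"dx": 0,"dy": 0,"dz": -0.33,"spin": -10,"hand": 1},
    {"dx": 0,"dy": 0,"dz": -0.33,"spin": -10,"hand": 1},
    {"dx": 0,"dy": 0,"dz": -0.33,"spin": -10,"hand": 1},
    {"dx": 0,"dy": 0,"dz": -0.33,"spin": -10,"hand": 1},
  ],
)

```text
t: 14.4
eef_pos: [0.5279, -0.0083, 0.301]
ee_rot: [0.219, 1.568, 0.2]
force: [0.4, 1.2, 5.0]
width: 0.0319
```

```bash
python3 st.py
```

```text
14.4 [ 0.5279 -0.0083  0.301 ] 88.9 q6 -1.946 [0.4 1.2 5. ] [ 0.35 -0.41  0.01] 0.0319
```

>>> apply_moves(
  commands=[
    {"dx": 0,"dy": 0.2,"dz": -0.33,"spin": -10,"hand": 1},
    {"dx": 0,"dy": 0,"dz": -0.33,"spin": -10,"hand": 1},
    {"dx": 0,"dy": 0,"dz": -0.33,"spin": -10,"hand": 1},
    {"dx": 0,"dy": 0,"dz": -0.33,"spin": -10,"hand": 1},
    {"dx": 0,"dy": 0,"dz": -0.33,"spin": -10,"hand": 1},
  ],
)

```text
t: 15.02
eef_pos: [0.5275, -0.0084, 0.2993]
ee_rot: [0.928, 1.569, 0.037]
force: [-1.0, -0.4, 7.5]
width: 0.0318
```

```bash
python3 st.py;  python3 -c "
from h import *
s,im=grab('wrist','w9.png')"
```

```text
15.025 [ 0.5275 -0.0084  0.2993] 38.9 q6 -2.819 [-1.  -0.4  7.5] [ 0.15  0.46 -0.03] 0.0318
```

View pics/w9.png

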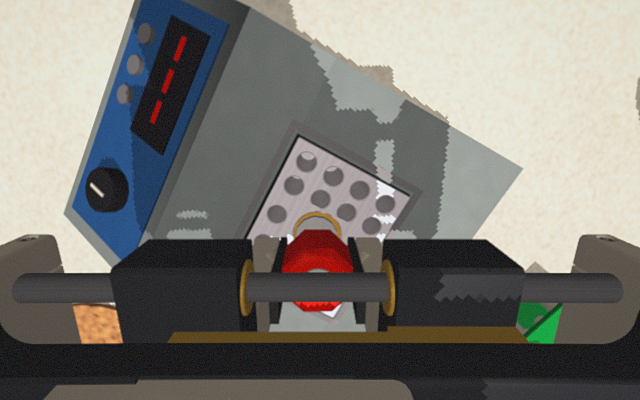

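>>> apply_moves(
  commands=[
    {"dx": 0,"dy": 0,"dz": 0,"spin": 0,"hand": 0.4},
    {"dx": 0,"dy": 0,"dz": 0,"spin": 0,"hand": 0.4},
    {"dx": 0,"dy": 0,"dz": 0,"spin": 0,"hand": 0.4},
    {"dx": 0,"dy": 0,"dz": 0,"spin": 5,"hand": 0.4},
    {"dx": 0,"dy": 0,"dz": 0,"spin": 10,"hand": 0.4},
  ],
)

```text
t: 15.7
eef_pos: [0.527, -0.0084, 0.2981]
ee_rot: [-2.291, 1.57, -2.91]
force: [-0.1, 0.4, -0.7]
width: 0.0529
```

>>> apply_moves(
  commands=[
    {"dx": 0,"dy": 0,"dz": 0,"spin": 10,"hand": 0.4},
    {"dx": 0,"dy": 0,"dz": 0,"spin": 10,"hand": 0.4},
    {"dx": 0,"dy": 0,"dz": 0,"spin": 10,"hand": 0.4},
    {"dx": 0,"dy": 0,"dz": 0,"spin": 10,"hand": 0.4},
    {"dx": 0,"dy": 0,"dz": 0,"spin": 10,"hand": 0.4},
  ],
)

```text
t: 16.32
eef_pos: [0.527, -0.0085, 0.2981]
ee_rot: [3.102, 1.57, -2.926]
force: [0.6, 0.1, -0.5]
width: 0.0526
```

>>> apply_moves(
  commands=[
    {"dx": 0,"dy": 0,"dz": 0,"spin": 10,"hand": 0.4},
    {"dx": 0,"dy": 0,"dz": 0,"spin": 10,"hand": 0.4},
    {"dx": 0,"dy": 0,"dz": 0,"spin": 10,"hand": 0.4},
    {"dx": 0,"dy": 0,"dz": 0,"spin": 10,"hand": 0.4},
    {"dx": 0,"dy": 0,"dz": 0,"spin": 10,"hand": 0.4},
  ],
)

```text
t: 16.95
eef_pos: [0.527, -0.0085, 0.2981]
ee_rot: [2.239, 1.57, -2.916]
force: [0.5, -0.1, 0.0]
width: 0.0523
```

>>> apply_moves(
  commands=[
    {"dx": 0,"dy": 0,"dz": 0,"spin": 10,"hand": 0.4},
    {"dx": 0,"dy": 0,"dz": 0,"spin": 10,"hand": 0.4},
    {"dx": 0,"dy": 0,"dz": 0,"spin": 0,"hand": 0.4},
    {"dx": 0,"dy": 0,"dz": 0,"spin": 0,"hand": 0.4},
    {"dx": 0,"dy": 0,"dz": 0,"spin": 0,"hand": 0.4},
  ],
)

```text
t: 17.58
eef_pos: [0.5271, -0.0085, 0.2982]
ee_rot: [1.496, 1.571, 2.964]
force: [0.6, 0.2, 0.2]
width: 0.0524
```

```bash
python3 st.py;  python3 -c "
from h import *
s,im=grab('wrist','w10.png')
np.save('s10.npy',s,allow_pickle=True)"
```

```text
17.575 [ 0.5271 -0.0085  0.2982] 174.1 q6 -0.459 [0.6 0.2 0.2] [ 0.09 -0.02 -0.04] 0.0524
```

View pics/w10.png

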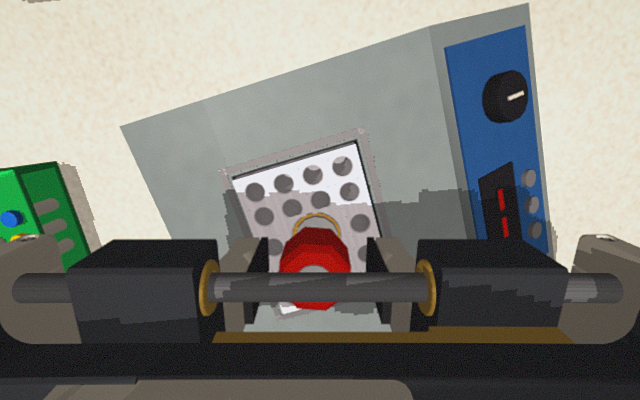

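>>> apply_moves(
  commands=[
    {"dx": 0,"dy": 0,"dz": 0,"spin": 0,"hand": 1},
    {"dx": 0,"dy": 0,"dz": 0,"spin": 0,"hand": 1},
    {"dx": 0,"dy": 0,"dz": 0,"spin": 0,"hand": 1},
    {"dx": 0,"dy": 0,"dz": 0,"spin": 0,"hand": 1},
    {"dx": 0,"dy": 0,"dz": -0.3,"spin": -9,"hand": 1},
  ],
)

```text
t: 18.25
eef_pos: [0.5271, -0.0085, 0.2981]
ee_rot: [-1.511, 1.571, -0.2]
force: [-0.7, -0.6, 0.2]
width: 0.0317
```

```bash
python3 st.py
```

```text
18.25 [ 0.5271 -0.0085  0.2981] 165.1 q6 -0.617 [-0.7 -0.6  0.2] [ 0.01 -0.1   0.02] 0.0317
```

>>> apply_moves(
  commands=[
    {"dx": 0,"dy": 0,"dz": -0.3,"spin": -9,"hand": 1},
    {"dx": 0,"dy": 0,"dz": -0.2,"spin": -9,"hand": 1},
    {"dx": 0,"dy": 0,"dz": 0,"spin": 0,"hand": 1},
    {"dx": 0,"dy": 0,"dz": 0,"spin": 0,"hand": 1},
    {"dx": 0,"dy": 0,"dz": 0,"spin": 0,"hand": 1},
  ],
)

```text
t: 18.88
eef_pos: [0.5271, -0.0084, 0.2976]
ee_rot: [-0.726, 1.571, 0.275]
force: [-0.5, -0.2, 1.6]
width: 0.0317
```

```bash
python3 st.py
```

```text
18.875 [ 0.5271 -0.0084  0.2976] 147.4 q6 -0.926 [-0.5 -0.2  1.6] [ 0.12 -0.07  0.05] 0.0317
```

Keep turning to find the tight stop, watching the moment.

>>> apply_moves(
  commands=[
    {"dx": 0,"dy": 0,"dz": -0.3,"spin": -9,"hand": 1},
    {"dx": 0,"dy": 0,"dz": -0.2,"spin": -9,"hand": 1},
    {"dx": 0,"dy": 0,"dz": -0.2,"spin": -9,"hand": 1},
    {"dx": 0,"dy": 0,"dz": 0,"spin": 0,"hand": 1},
    {"dx": 0,"dy": 0,"dz": 0,"spin": 0,"hand": 1},
  ],
)

```text
t: 19.5
eef_pos: [0.5275, -0.0085, 0.2974]
ee_rot: [-0.611, 1.569, -0.077]
force: [0.6, -1.5, 5.7]
width: 0.0319
```

```bash
python3 st.py;  python3 -c "
from h import *
s,im=grab('wrist','w11.png')
im=np.ascontiguousarray(im[:,:,::-1]); cv2.imwrite('pics/w11z.png',cv2.resize(im[160:340,220:420],(666,600),interpolation=cv2.INTER_CUBIC))"
```

```text
19.5 [ 0.5275 -0.0085  0.2974] 120.6 q6 -1.394 [ 0.6 -1.5  5.7] [-0.43 -0.21  0.06] 0.0319
```

View pics/w11z.png

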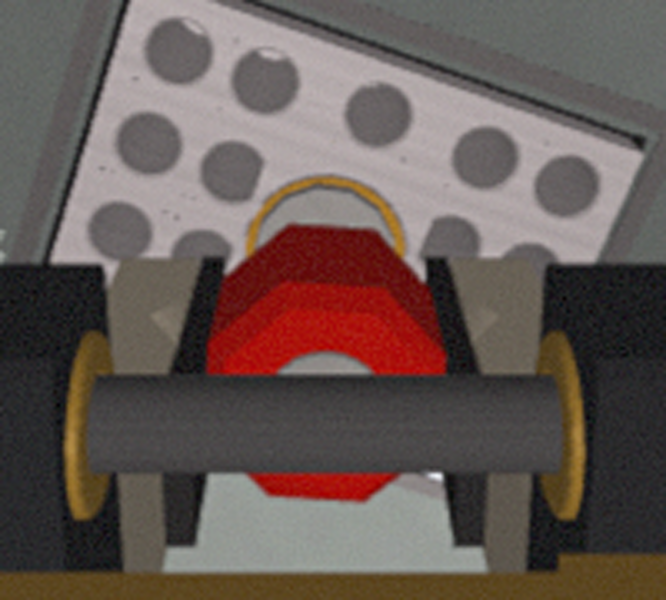

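>>> apply_moves(
  commands=[
    {"dx": 0,"dy": 0,"dz": 0,"spin": -9,"hand": 1},
    {"dx": 0,"dy": 0,"dz": 0,"spin": -9,"hand": 1},
    {"dx": 0,"dy": 0,"dz": 0,"spin": 0,"hand": 1},
    {"dx": 0,"dy": 0,"dz": 0,"spin": 0,"hand": 1},
    {"dx": 0,"dy": 0,"dz": 0,"spin": 0,"hand": 1},
  ],
)

```text
t: 20.18
eef_pos: [0.5276, -0.0082, 0.2973]
ee_rot: [0.004, 1.569, 0.222]
force: [3.2, 1.3, 4.4]
width: 0.032
```

```bash
python3 st.py
```

```text
20.175 [ 0.5276 -0.0082  0.2973] 102.4 q6 -1.71 [3.2 1.3 4.4] [ 0.46 -1.41  0.01] 0.032
```

>>> apply_moves(
  commands=[
    {"dx": 0,"dy": 0,"dz": 0,"spin": -7,"hand": 1},
    {"dx": 0,"dy": 0,"dz": 0,"spin": -7,"hand": 1},
    {"dx": 0,"dy": 0,"dz": 0,"spin": 0,"hand": 1},
    {"dx": 0,"dy": 0,"dz": 0,"spin": 0,"hand": 1},
    {"dx": 0,"dy": 0,"dz": 0,"spin": 0,"hand": 1},
  ],
)

```text
t: 20.8
eef_pos: [0.5274, -0.0084, 0.2971]
ee_rot: [0.073, 1.57, 0.047]
force: [3.4, -1.2, 5.1]
width: 0.0316
```

```bash
python3 st.py;  python3 -c "
from h import *
s,im=grab('wrist','w12.png')
im=np.ascontiguousarray(im[:,:,::-1]); cv2.imwrite('pics/w12z.png',cv2.resize(im[130:340,200:440],(686,600),interpolation=cv2.INTER_CUBIC))"
```

```text
20.8 [ 0.5274 -0.0084  0.2971] 88.5 q6 -1.953 [ 3.4 -1.2  5.1] [-0.2  -1.45 -0.02] 0.0316
```

View pics/w12z.png

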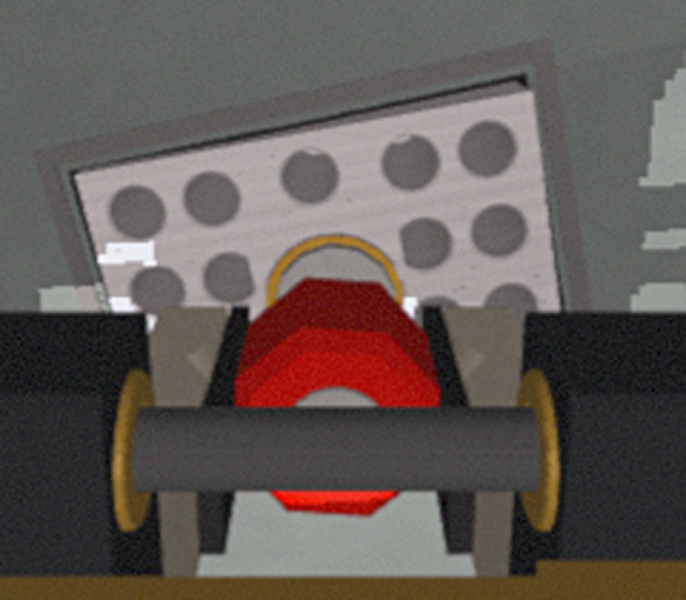

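```bash
python3 -c "
import cv2,numpy as np
cv2.imwrite('pics/cmp.png',np.vstack([np.hstack([cv2.resize(cv2.imread(f'pics/w{i}.png')[215:325,250:385],(395,300),interpolation=cv2.INTER_CUBIC) for i in r]) for r in((8,9),(10,12))]))"
```

```text
(no output)
```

View pics/cmp.png

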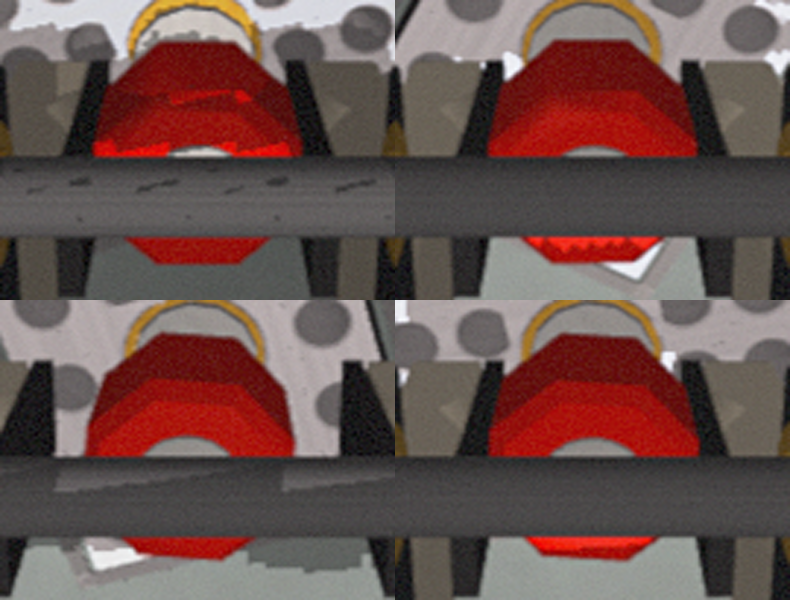

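```bash
python3 - <<'E'
import cv2,numpy as np
cv2.imwrite('pics/w12f.png',cv2.resize(cv2.imread('pics/w12.png')[205:245,285:350],(780,480),interpolation=cv2.INTER_CUBIC))
E
```

```text
(no output)
```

View pics/w12f.png

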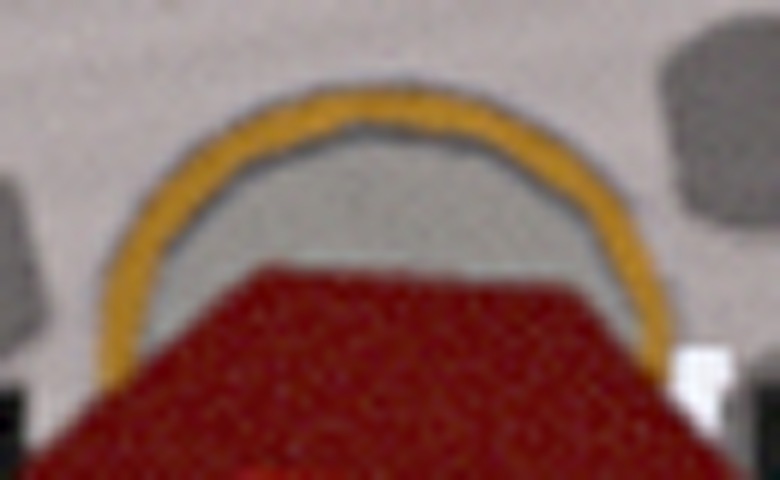

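```bash
python3 - <<'E'
from h import *
s7=np.load('s7.npy',allow_pickle=True).item()
a=onz('wrist',[[260+221/6,204.8],[260+440/6,204.8],[315.2,160+160/6]],.095,s7)
print('brass diam',np.linalg.norm(a[0]-a[1]),a[2]-[0.52834,-0.0088,.095])
s=status.get_state()
c=viewer.camera_info('wrist');T=c['T_tool_cam'];Rt=R.from_euler('xyz',s['ee_rot']).as_matrix()
K=np.array([[c['fx'],0,c['cx']],[0,c['fy'],c['cy']],[0,0,1]])
def proj(P):
    p=(np.array(P)-s['eef_pos'])@Rt; p=(p-T[:3,3])@T[:3,:3]; p=p*[1,-1,-1]
    return cv2.projectPoints(p.reshape(-1,1,3),np.zeros(3),np.zeros(3),K,c['D'])[0].reshape(-1,2)
up=-Rt[:,2]; ang=np.linspace(0,2*np.pi,720)
# brass: top row edge 212.3 => solve axis offset along 'up' so brass far edge matches; Rb
Rb=np.linalg.norm(a[0]-a[1])/2
b=onz('wrist',[[317.4,212.3]],.095,s)[0]; ctr=b-up*Rb; print('axis from brass',ctr,s['eef_pos'])
for h in (0,.001,.002,.003,.005,.008):
    fl=ctr+np.array([0,0,.004+h])+.013*up
    print(h,proj([fl])[0], proj([fl-[0,0,.004]])[0])
E
```

```text
brass diam 0.02962565160366445 [6.43221167e-03 1.32622373e-02 2.77555756e-17]
axis from brass [ 0.52753988 -0.00822715  0.09501586] [ 0.52743345 -0.00844941  0.29711637]
0 [317.40515007 217.3415615 ] [317.39975668 215.1464887 ]
0.001 [317.40653294 217.90435409] [317.40108473 215.6870111 ]
0.002 [317.40793004 218.47292961] [317.40242618 216.23297527]
0.003 [317.40934159 219.04737779] [317.40378122 216.78446394]
0.005 [317.41220897 220.21426044] [317.40653294 217.90435409]
0.008 [317.41662426 222.01098271] [317.41076783 219.62779023]
```

>>> apply_moves(
  commands=[
    {"dx": 0.5,"dy": 0,"dz": 0.3,"spin": -8,"hand": 1},
    {"dx": 0,"dy": 0,"dz": 0,"spin": -8,"hand": 1},
    {"dx": 0,"dy": 0,"dz": 0,"spin": -8,"hand": 1},
    {"dx": 0,"dy": 0,"dz": 0,"spin": 0,"hand": 1},
    {"dx": 0,"dy": 0,"dz": 0,"spin": 0,"hand": 1},
  ],
)

```text
t: 21.48
eef_pos: [0.5274, -0.0087, 0.2969]
ee_rot: [-2.243, 1.57, -2.688]
force: [2.9, -2.6, 4.3]
width: 0.0315
```

```bash
python3 st.py;  python3 -c "
from h import *
s,im=grab('wrist','w13.png')
im=np.ascontiguousarray(im[:,:,::-1]); cv2.imwrite('pics/w13z.png',cv2.resize(im[130:340,200:440],(686,600),interpolation=cv2.INTER_CUBIC))"
```

```text
21.475 [ 0.5274 -0.0087  0.2969] 64.5 q6 -2.372 [ 2.9 -2.6  4.3] [-0.81 -0.98  0.03] 0.0315
```

View pics/w13z.png

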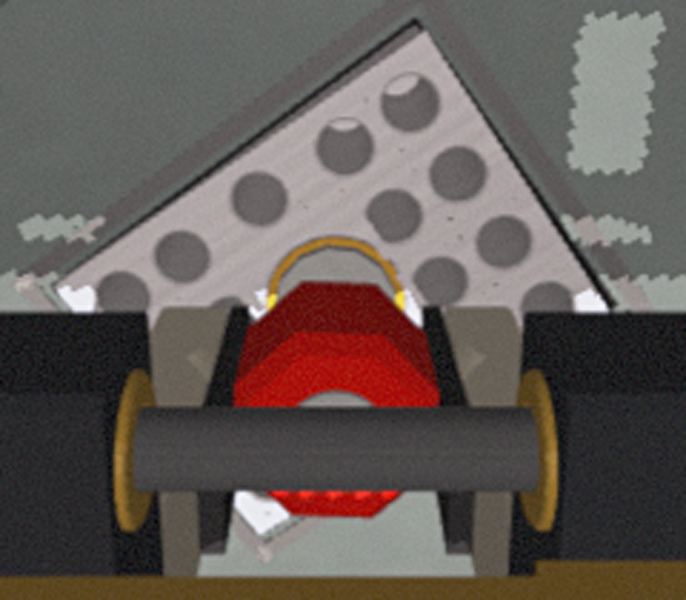

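>>> apply_moves(
  commands=[
    {"dx": 0,"dy": 0,"dz": 0,"spin": -7,"hand": 1},
    {"dx": 0,"dy": 0,"dz": 0,"spin": -7,"hand": 1},
    {"dx": 0,"dy": 0,"dz": 0,"spin": 0,"hand": 1},
    {"dx": 0,"dy": 0,"dz": 0,"spin": 0,"hand": 1},
    {"dx": 0,"dy": 0,"dz": 0,"spin": 0,"hand": 1},
  ],
  grip_force=55,
)

```text
t: 22.15
eef_pos: [0.5274, -0.0086, 0.2969]
ee_rot: [-2.138, 1.57, -2.831]
force: [3.4, -4.3, 2.7]
width: 0.0315
```

```bash
python3 st.py;  python3 -c "
from h import *
s,im=grab('wrist','w14.png')
im=np.ascontiguousarray(im[:,:,::-1]); cv2.imwrite('pics/w14z.png',cv2.resize(im[130:340,200:440],(686,600),interpolation=cv2.INTER_CUBIC))"
```

```text
22.15 [ 0.5274 -0.0086  0.2969] 50.3 q6 -2.619 [ 3.4 -4.3  2.7] [-1.31 -0.96  0.04] 0.0315
```

View pics/w14z.png

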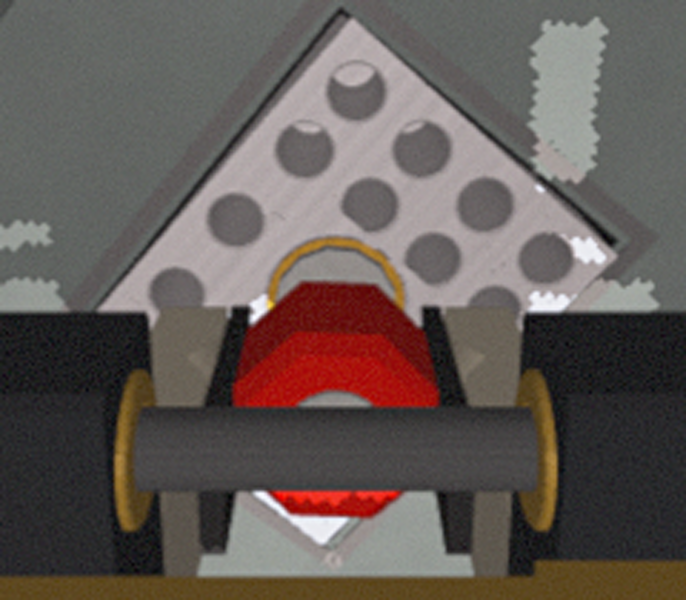

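>>> apply_moves(
  commands=[
    {"dx": 0.4,"dy": -0.5,"dz": 0.5,"spin": 0,"hand": 1},
    {"dx": 0,"dy": 0,"dz": 1,"spin": 0,"hand": 1},
    {"dx": 0,"dy": 0,"dz": 1.5,"spin": 0,"hand": 1},
    {"dx": 0,"dy": 0,"dz": 1.5,"spin": 0,"hand": 1},
    {"dx": 0,"dy": 0,"dz": 0,"spin": 0,"hand": 1},
  ],
)

```text
t: 22.82
eef_pos: [0.5274, -0.009, 0.301]
ee_rot: [-2.393, 1.569, -3.087]
force: [0.3, 1.1, -10.6]
width: 0.0315
```

```bash
python3 st.py;  python3 -c "
from h import *
s,im=grab('wrist','w15.png')
im=np.ascontiguousarray(im[:,:,::-1]); cv2.imwrite('pics/w15z.png',cv2.resize(im[130:340,200:440],(686,600),interpolation=cv2.INTER_CUBIC))"
```

```text
22.825 [ 0.5274 -0.009   0.301 ] 50.2 q6 -2.619 [  0.3   1.1 -10.6] [ 0.45 -0.21  0.15] 0.0315
```

View pics/w15z.png

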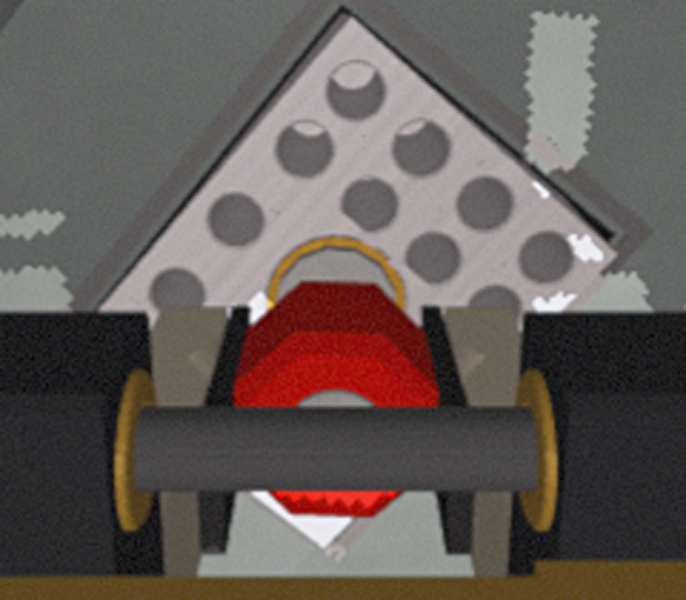

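>>> apply_moves(
  commands=[
    {"dx": 0,"dy": 0,"dz": 6,"spin": 0,"hand": 1},
    {"dx": 0,"dy": 0,"dz": 8,"spin": 0,"hand": 1},
    {"dx": 0,"dy": 0,"dz": 8,"spin": 0,"hand": 1},
    {"dx": 0,"dy": 0,"dz": 8,"spin": 0,"hand": 1},
    {"dx": 0,"dy": 0,"dz": 8,"spin": 0,"hand": 1},
  ],
)

```text
t: 23.5
eef_pos: [0.5277, -0.009, 0.3401]
ee_rot: [-2.308, 1.57, -3.002]
force: [-2.4, 0.9, -10.2]
width: 0.0318
```

>>> apply_moves(
  commands=[
    {"dx": 0,"dy": 0,"dz": 8,"spin": 0,"hand": 1},
    {"dx": 0,"dy": 0,"dz": 10,"spin": 0,"hand": 1},
    {"dx": 0,"dy": 0,"dz": 10,"spin": 0,"hand": 1},
    {"dx": 0,"dy": 0,"dz": 10,"spin": 0,"hand": 1},
    {"dx": 0,"dy": 0,"dz": 0,"spin": 0,"hand": 1},
  ],
)

```text
t: 24.12
eef_pos: [0.5283, -0.0089, 0.3787]
ee_rot: [0.935, 1.569, 0.241]
force: [0.2, -0.3, -8.2]
width: 0.0319
```

```bash
python3 st.py;  python3 -c "
from h import *
s,im=grab('wrist','w16.png')"
```

```text
24.125 [ 0.5283 -0.0089  0.3787] 50.3 q6 -2.619 [ 0.2 -0.3 -8.2] [ 0.02 -0.16 -0.01] 0.0319
```

View pics/w16.png

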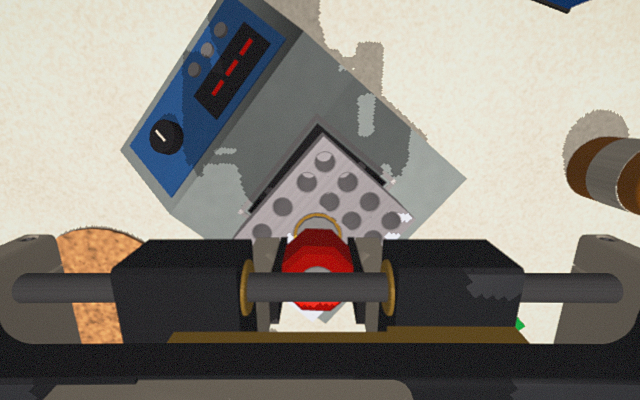

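>>> apply_moves(
  commands=[
    {"dx": -5,"dy": -15,"dz": 0,"spin": 0,"hand": 1},
    {"dx": -5,"dy": -30,"dz": 0,"spin": 0,"hand": 1},
    {"dx": -5,"dy": -40,"dz": 0,"spin": 0,"hand": 1},
    {"dx": -5,"dy": -40,"dz": 0,"spin": 0,"hand": 1},
    {"dx": -5,"dy": -40,"dz": 0,"spin": 0,"hand": 1},
  ],
)

```text
t: 24.8
eef_pos: [0.5021, -0.1756, 0.3772]
ee_rot: [-2.406, 1.57, -3.1]
force: [1.3, -0.6, -8.8]
width: 0.0313
```

>>> apply_moves(
  commands=[
    {"dx": -5,"dy": -40,"dz": 0,"spin": 0,"hand": 1},
    {"dx": -5,"dy": -40,"dz": 0,"spin": 0,"hand": 1},
    {"dx": -5,"dy": -30,"dz": 0,"spin": 0,"hand": 1},
    {"dx": -5,"dy": -16,"dz": 0,"spin": 0,"hand": 1},
    {"dx": -5,"dy": -8,"dz": 0,"spin": 0,"hand": 1},
  ],
)

```text
t: 25.42
eef_pos: [0.4772, -0.3088, 0.377]
ee_rot: [-2.832, 1.57, 2.757]
force: [-0.2, 0.4, -8.8]
width: 0.0319
```

```bash
python3 st.py;  python3 -c "
from h import *
s,im=grab('wrist','w17.png')"
```

```text
25.425 [ 0.4772 -0.3088  0.377 ] 50.2 q6 -2.036 [-0.2  0.4 -8.8] [ 0.03 -0.12 -0.  ] 0.0319
```

View pics/w17.png

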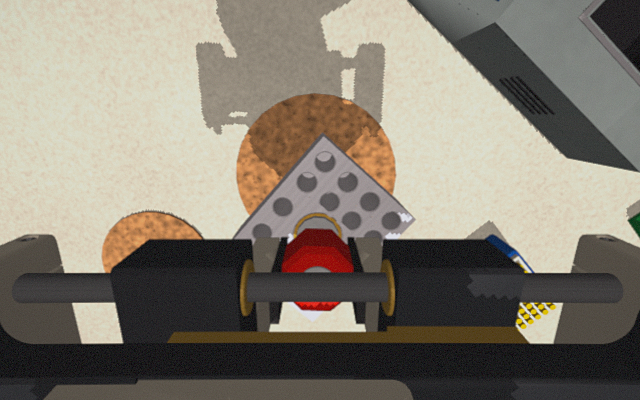

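```bash
python3 - <<'E'
from h import *
s=status.get_state()
P=onz('wrist',[[237,172],[396,172],[316,93]],.006,s); print(P,(P[0]+P[1])/2); d=P[2]-(P[0]+P[1])/2;print(np.linalg.norm(d))
n=-R.from_euler('xyz',s['ee_rot']).as_matrix()[:,2]; print(P[2]-.09*n)
E
```

```text
[[ 0.41421237 -0.37363716  0.006     ]
 [ 0.52814806 -0.23691299  0.006     ]
 [ 0.4065224  -0.25197581  0.006     ]] [ 0.47118021 -0.30527508  0.006     ]
0.08379406038187026
[ 0.47566497 -0.30958912  0.00589421]
```

>>> apply_moves(
  commands=[
    {"dx": 0,"dy": 0,"dz": -15,"spin": 0,"hand": 1},
    {"dx": 0,"dy": 0,"dz": -25,"spin": 0,"hand": 1},
    {"dx": 0,"dy": 0,"dz": -25,"spin": 0,"hand": 1},
    {"dx": 0,"dy": 0,"dz": -20,"spin": 0,"hand": 1},
    {"dx": 0,"dy": 0,"dz": -10,"spin": 0,"hand": 1},
  ],
)

```text
t: 26.1
eef_pos: [0.4777, -0.3069, 0.2807]
ee_rot: [-2.826, 1.568, 2.764]
force: [-0.2, -0.0, -8.9]
width: 0.0319
```

```bash
python3 st.py
```

```text
26.1 [ 0.4777 -0.3069  0.2807] 50.3 q6 -2.037 [-0.2 -0.  -8.9] [ 0.08 -0.12  0.  ] 0.0319
```

Centred well. About 22 mm left; lower gently to contact.

>>> apply_moves(
  commands=[
    {"dx": 0,"dy": 0,"dz": -8,"spin": 0,"hand": 1},
    {"dx": 0,"dy": 0,"dz": -6,"spin": 0,"hand": 1},
    {"dx": 0,"dy": 0,"dz": -3,"spin": 0,"hand": 1},
    {"dx": 0,"dy": 0,"dz": -2,"spin": 0,"hand": 1},
    {"dx": 0,"dy": 0,"dz": 0,"spin": 0,"hand": 1},
  ],
)

```text
t: 26.72
eef_pos: [0.478, -0.308, 0.2638]
ee_rot: [0.387, 1.57, -0.307]
force: [-0.1, -0.3, -8.9]
width: 0.0314
```

>>> apply_moves(
  commands=[
    {"dx": 0,"dy": 0,"dz": -1,"spin": 0,"hand": 1},
    {"dx": 0,"dy": 0,"dz": -1,"spin": 0,"hand": 1},
    {"dx": 0,"dy": 0,"dz": -1,"spin": 0,"hand": 1},
    {"dx": 0,"dy": 0,"dz": 0,"spin": 0,"hand": 1},
    {"dx": 0,"dy": 0,"dz": 0,"spin": 0,"hand": 1},
  ],
)

```text
t: 27.35
eef_pos: [0.478, -0.308, 0.2606]
ee_rot: [-1.352, 1.571, -2.046]
force: [0.4, 0.2, -9.7]
width: 0.0317
```

```bash
python3 st.py
```

```text
27.35 [ 0.478  -0.308   0.2606] 50.2 q6 -2.036 [ 0.4  0.2 -9.7] [-0.05 -0.2   0.  ] 0.0317
```

>>> apply_moves(
  commands=[
    {"dx": 0,"dy": 0,"dz": -1,"spin": 0,"hand": 1},
    {"dx": 0,"dy": 0,"dz": -1,"spin": 0,"hand": 1},
    {"dx": 0,"dy": 0,"dz": -0.7,"spin": 0,"hand": 1},
    {"dx": 0,"dy": 0,"dz": 0,"spin": 0,"hand": 1},
    {"dx": 0,"dy": 0,"dz": 0,"spin": 0,"hand": 1},
  ],
)

```text
t: 27.98
eef_pos: [0.4784, -0.3082, 0.2584]
ee_rot: [0.189, 1.569, -0.505]
force: [0.4, -2.0, -2.9]
width: 0.0315
```

```bash
python3 st.py
```

```text
27.975 [ 0.4784 -0.3082  0.2584] 50.3 q6 -2.036 [ 0.4 -2.  -2.9] [-0.45 -0.44  0.03] 0.0315
```

>>> apply_moves(
  commands=[
    {"dx": 0,"dy": 0,"dz": -0.5,"spin": 0,"hand": 1},
    {"dx": 0,"dy": 0,"dz": -0.4,"spin": 0,"hand": 1},
    {"dx": 0,"dy": 0,"dz": 0,"spin": 0,"hand": 1},
    {"dx": 0,"dy": 0,"dz": 0,"spin": 0,"hand": 1},
    {"dx": 0,"dy": 0,"dz": 0,"spin": 0,"hand": 1},
  ],
)

```text
t: 28.6
eef_pos: [0.4787, -0.3083, 0.2579]
ee_rot: [0.181, 1.568, -0.512]
force: [2.3, -5.1, 5.1]
width: 0.0319
```

```bash
python3 st.py
```

```text
28.6 [ 0.4787 -0.3083  0.2579] 50.3 q6 -2.036 [ 2.3 -5.1  5.1] [-1.52 -0.81  0.03] 0.0319
```

Down, pressing lightly. Release and check before rising.

>>> apply_moves(
  commands=[
    {"dx": 0,"dy": 0,"dz": 0,"spin": 0,"hand": 0.4},
    {"dx": 0,"dy": 0,"dz": 0,"spin": 0,"hand": 0.4},
    {"dx": 0,"dy": 0,"dz": 0,"spin": 0,"hand": 0.2},
    {"dx": 0,"dy": 0,"dz": 0,"spin": 0,"hand": 0.2},
    {"dx": 0,"dy": 0,"dz": 0,"spin": 0,"hand": 0.2},
  ],
)

```text
t: 29.22
eef_pos: [0.4779, -0.3079, 0.2569]
ee_rot: [-2.978, 1.57, 2.612]
force: [-0.5, -1.0, 1.2]
width: 0.069
```

```bash
python3 st.py;  python3 -c "
from h import *
s,im=grab('wrist','w18.png')"
```

```text
29.225 [ 0.4779 -0.3079  0.2569] 50.2 q6 -2.036 [-0.5 -1.   1.2] [-0.   -0.24  0.02] 0.069
```

View pics/w18.png

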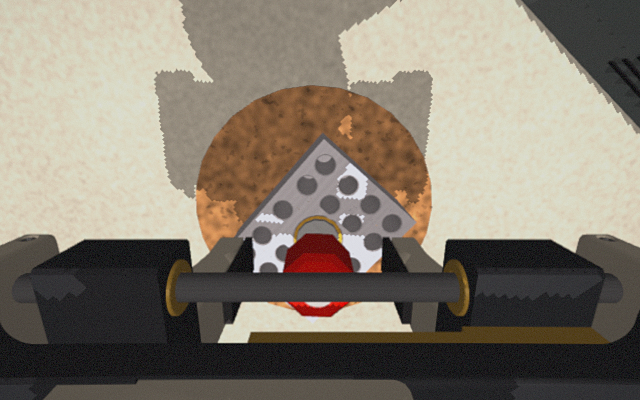

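Block sits centred on the mat with the flange on it (318,225). Open fully and rise.

>>> apply_moves(
  commands=[
    {"dx": 0,"dy": 0,"dz": 0,"spin": 0,"hand": 0},
    {"dx": 0,"dy": 0,"dz": 10,"spin": 0,"hand": 0},
    {"dx": 0,"dy": 0,"dz": 25,"spin": 0,"hand": 0},
    {"dx": 0,"dy": 0,"dz": 40,"spin": 0,"hand": 0},
    {"dx": 0,"dy": 0,"dz": 40,"spin": 0,"hand": 0},
  ],
)

```text
t: 29.9
eef_pos: [0.4778, -0.3079, 0.3739]
ee_rot: [-0.269, 1.571, -0.963]
force: [1.2, -0.7, -0.6]
width: 0.0878
```

>>> apply_moves(
  commands=[
    {"dx": 0,"dy": 50,"dz": 20,"spin": 0,"hand": 0},
    {"dx": 0,"dy": 50,"dz": 0,"spin": 0,"hand": 0},
    {"dx": 0,"dy": 50,"dz": 0,"spin": 0,"hand": 0},
    {"dx": 0,"dy": 50,"dz": 0,"spin": 0,"hand": 0},
    {"dx": 0,"dy": 0,"dz": 0,"spin": 0,"hand": 0},
  ],
)

```text
t: 30.52
eef_pos: [0.4779, -0.1055, 0.3932]
ee_rot: [0.94, 1.569, 0.25]
force: [0.1, -0.3, 0.1]
width: 0.0879
```

```bash
python3 st.py;  python3 -c "
from h import *
s,im=grab('top','top2.png');cv2.imwrite('pics/top2z.png',cv2.convertScaleAbs(cv2.resize(np.ascontiguousarray(im[200:290,330:450,::-1]),(800,600),interpolation=cv2.INTER_CUBIC),alpha=1.6))
s,im=grab('scene','scene2.png');cv2.imwrite('pics/scene2z.png',cv2.convertScaleAbs(cv2.resize(np.ascontiguousarray(im[105:195,200:320,::-1]),(800,600),interpolation=cv2.INTER_CUBIC),alpha=1.6))"
```

```text
30.525 [ 0.4779 -0.1055  0.3932] 50.5 q6 -2.446 [ 0.1 -0.3  0.1] [-0.04 -0.21  0.03] 0.0879
```

View pics/scene2z.png

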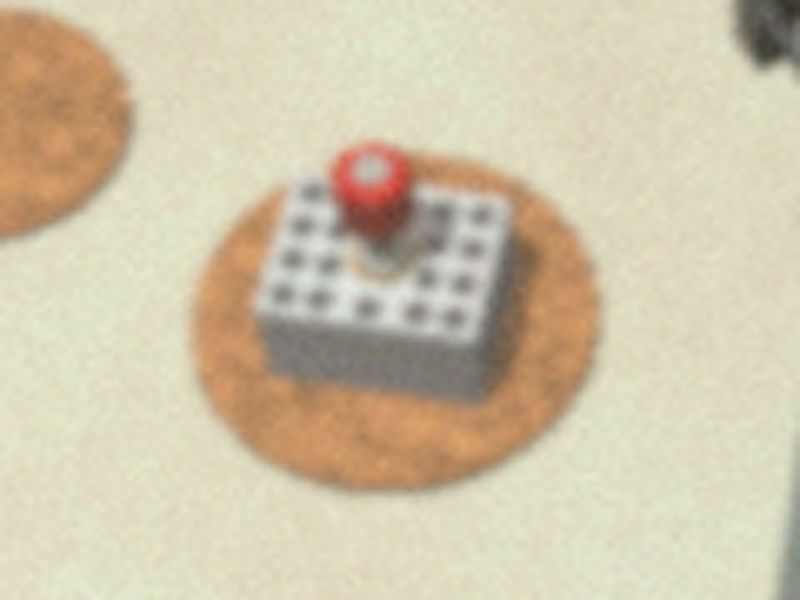

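View pics/top2z.png

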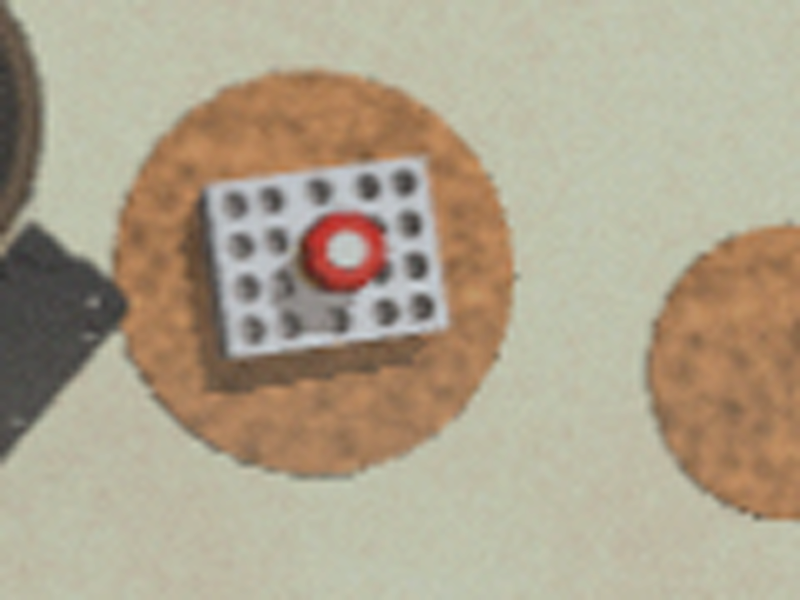

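View pics/scene2.png

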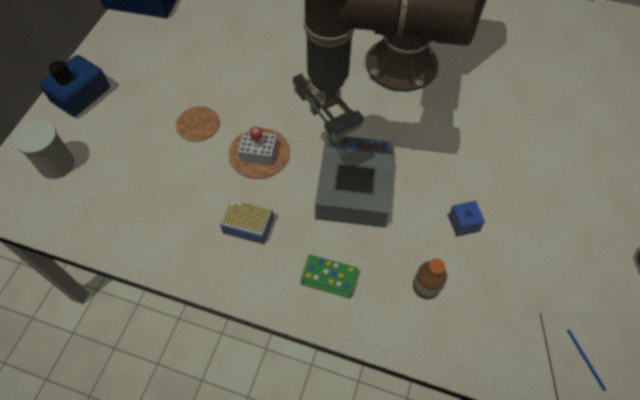

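```bash
python3 - <<'E'
from h import *
rs={}
# centre of white cap on the handle in the zooms -> full picture px
top=[330+347*120/800,200+249*90/600]; sc=[200+371*120/800,105+170*90/600]
r=[ (lambda e,d:(e,d[0]))(*ray(n,[p])) for n,p in(('top',top),('scene',sc))]
print('cap top (expect z ~.114)',tri(r))
# block centre from top-view corners
c=np.array([(205,185),(425,157),(449,328),(228,355)],float); c=np.c_[330+c[:,0]*.15,200+c[:,1]*.15]
P=onz('top',c,.056); print('block',P.mean(0))
arm.job_done()
E
```

```text
cap top (expect z ~.114) [ 0.47787448 -0.30934881  0.10879169]
block [ 0.47800818 -0.30956977  0.056     ]
the job is handed in; nothing more can be done
```

The block is standing on the round cork mat with the lifter still screwed in. I handed the job in at about 30.6 s; it reports no verdict.

**What I did:**
1. I took the lifter from its stand and lowered it into the brass hole.
2. I turned it clockwise a little over a full turn in total, with one regrip.
3. I pulled the block straight up and carried it to the mat.
4. I set it down, let go and moved the gripper clear.

**Last checks:**
- **Position:** The block's centre measured (0.478, -0.310) against a mat centre of about (0.478, -0.308), so it is within a few millimetres. The pictures show it upright.
- **Pull:** While it hung, the force was about 9–10 N, which matches the block plus the lifter. No gap opened under the flange.
- **Other things:** The bottle, tip box and tube rack look unmoved.

**What disagreed or went less cleanly:**
- **First turns:** For the first 75° or so the lifter turned without going down and pushed sideways. Shifting it about 1.5 mm in -x cured that, and from there it went down at the thread's 12 mm lead.
- **Tightness:** I never felt a clear firm stop when tightening; the moment about the vertical stayed near zero. I took the lifter as home because it stopped going down and the flange edge in the wrist picture put the gap at about 0–1.5 mm.
- **Lifter height:** The final two-camera height of the handle top was 0.109 m, against an expected 0.114 m. I put this down to pixel and calibration error and handed in without checking it further.

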